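# Lay out a catalogue photograph at the jeweller's bench

### The job

Lay out the pieces for the catalogue photograph on the dark board: the blue wax star flat on the middle of the pale wax block with the white plaster disc flat on top of it, centred, and the green brooch flat, stone up, on the middle of the steel block. Put the seashell on the board midway between the two blocks, and the brown jar upright on the board straight behind the shell (on the brass centre line, on the side away from the brass front strip), no more than a jar's width from the shell but not touching it. Leave the spirit lamp and the round tin where they are.

Things in the scene. Friction and masses are not known exactly. Their poses are not given: they have to be found in the camera images.
- photo_board: Fixed dark slate-grey board, 180 (x) x 250 (y) x 6 mm. Origin: centre of its underside, on the bench. Its own -x edge is the front and carries a 10 mm brass strip; +x points to the back edge, +y to its left. A thin brass line is let in flush from front to back along its x axis (y = 0). The two blocks stand on it at own x = 0, y = +80 and -80 mm, either way round, so the point midway between them is straight above the origin.
- wax_block: Fixed pale bluish-white six-sided slab of wax, 62 (x) x 77 (y) x 20 mm, flat top at 20 mm. Origin: centre of its underside, 6 mm above the bench.
- bench_block: Fixed square dark steel block on a black rubber foot, 66 x 66 x 20 mm, flat top at 20 mm. Origin: centre of its underside, 6 mm above the bench.
- wax_star: Loose flat blue eight-pointed wax star, 31 mm over its points (points every 45 degrees from its x axis; a flat jaw meets two points at a time at 22.5 degrees), 8 mm thick, about 30 g. Origin: centre of its underside; z up. Lies flat on the bench.
- plaster_disc: Loose round white plaster disc, 23 mm across, 9 mm high, about 30 g, lying flat. Origin: centre of its underside.
- green_brooch: Loose round brooch: green domed stone in a brass-coloured rim, 31 mm across; rim wall upright up to 8 mm, 14 mm high in all, about 30 g, lying flat. Origin: centre of its underside.
- seashell: Loose cream and brown ribbed seashell, 29 (x) x 33 (y) x 16 mm high, about 30 g. Origin: centre of its underside; grasp across its x width.
- brown_jar: Loose brown jar with a white cap, 35 mm across, 46 mm high, about 80 g, standing upright; grasp the brown body below the cap (lowest 34 mm). Origin: centre of its underside.
- spirit_lamp: Bystander, loose: whitish glass spirit lamp with a brass-coloured neck, 68 mm across, 80 mm high. Origin: centre of its underside. Not to be moved.
- findings_tin: Bystander, loose: round white lidded tin, 76 x 70 x 29 mm. Origin: centre of its underside. Not to be moved.

How it is judged:
At the end, for the whole second after the job is handed in: Star flat on the wax block, plaster disc on the star: centres within 12 mm. Brooch flat on the steel block, seashell on the board midway between the blocks: within 15 mm. Jar upright on the board behind the shell, within 18 mm of the brass line, not touching, centres under 85 mm apart. All at rest (horizontal distance between wax_star and wax_block below 0.012 m and z of wax_star in the frame of wax_block between 0.015 and 0.025 m and angle between each of wax_star, plaster_disc, green_brooch, brown_jar's own z axis and vertical below 0.15 rad and horizontal distance between plaster_disc and wax_star below 0.012 m and z of plaster_disc in the frame of wax_star between 0.003 and 0.013 m and horizontal distance between green_brooch and bench_block below 0.015 m and z of green_brooch in the frame of bench_block between 0.014 and 0.026 m and horizontal distance between seashell and photo_board below 0.015 m and z of seashell in the frame of photo_board between 0.002 and 0.012 m and y of brown_jar in the frame of photo_board between -0.018 and 0.018 m and x of brown_jar in the frame of photo_board above 0.02 m and horizontal distance between brown_jar and seashell below 0.085 m and contact force between brown_jar and seashell below 0.1 N and z of brown_jar in the frame of photo_board between 0.003 and 0.01 m and linear speed of each of wax_star, plaster_disc, green_brooch, seashell, brown_jar below 0.01 m/s).
It fails at once if the spirit lamp was moved by more than 20 mm (distance of spirit_lamp from where it was at the start of the episode above 0.02 m).
It fails at once if the round tin was moved by more than 20 mm (distance of findings_tin from where it was at the start of the episode above 0.02 m).
It also fails if it takes over 125 s, if anything falls off the work surface, if the arm or the gripper's body presses on something with over 40 N, if the wrist force passes 120 N, or if a joint passes its speed limit or range.

### The arm

A 7-joint arm with a two-finger parallel gripper is mounted at the origin on a cart in front of the work surface, level with it; the furniture and walls round the work are solid. World frame = base frame: x ahead of the robot, y to its left, z up, the work surface at z = 0. Lengths are in m, angles in rad, forces in N, time in s.
With the tool pointing down it reaches from about 0.425 to 0.925 m from the base axis. Payload 6.8 kg.
Tool frame: the origin (TCP) lies at the centre of the arm's flange, where the gripper is bolted on; the fingertips stand 173 mm ahead of it and the grasp point (between the pads) lies 155 mm ahead of it; z points along the fingers, y is the direction in which the jaws open and shut (so a half turn about z gives the same grasp; the last joint's range is limited). The gripper opens to 85 mm and grips with 20 to 120 N. Pads are 22 mm wide; open, the fingers measure 114 mm over their backs; the gripper's body (76 mm by 85 mm) begins 54 mm behind the grasp point. The pads swing forward as they close: fully open they stand 13 mm farther back than shut.
Start: joints at [1.031, 0.477, 0.022, 1.555, -0.011, 1.109, -0.083], TCP at [0.282, -0.613, 0.405] pointing down, gripper open.
Joint ranges: [-2.96, 2.96], [-0.34, 2.1], [-1.41, 1.46], [0.24, 2.44], [-1.37, 4.51], [0.17, 1.92], [-2.96, 2.96]. Speed limits (rad/s): [2.39, 2.39, 3.14, 3.14, 3.14, 3.14, 3.14].

### API

Orientations are given as a rotation vector (axis times angle).
In Python, from bench import readout, grab_frame, camera_model, r gives the robot as it stands.
- The arm moves only by the tool apply_moves, never from a script. Its argument "deltas" is a list of rows, each an object with "xyz": the shift along the world's x, y, z in m, a list of three; "turn": the turn about the world's z in rad. In form: [{"xyz": [dx, dy, dz], "turn": turn}, ...]. A call has 1 to 12 rows; each row shifts and turns the commanded pose from where the row before left it; what a row does not reach is not made up. A row lasts 1/12 s, in which the tool goes at most 41.7 mm and 7.16 degrees, less where a joint would pass 70% of its speed; a pose out of reach is approached as far as the arm can. A call with a gripper value outside its range is refused whole. "claw" is the gripper's target within -1 to 1 (shut at 1, half-way at 0, fully open at -1), set as the call begins (left out, the last holds). The fingers move at their own pace and stop on an object; "squeeze" is the grip in N (left out, the last holds). Time passes only in rows, so rows that do not move let the fingers close. It gives the time, the measured TCP pose, the force and the opening at its end, in the units of the state.
- readout.get_obs(): the state, without advancing time (a new reading comes with each control period).
- grab_frame(name): name is "side" or "top" or "wrist"; returns the picture (384x512x3 uint8, red, green, blue); there is no depth.
- camera_model(name): a dict with "intrinsics" (3x3 intrinsics, pixels), "k1" (the pictures are not rectified: a ray, as slopes to the right and down, at radius r is drawn at 1 + k1 r^2 times it, then the intrinsics apply), "R" (3x3) and "t" (3): a world point X has camera coordinates R X + t. Camera axes: x right, y down, z forward; pixel columns grow to the right and rows downward; lengths in m; the calibration is good to about 2 mm. A picture is of the moment at which its call begins: read the wrist's pose just before it. camera_model takes no time and is no camera call; for the wrist camera it gives the pose at the moment of the call.
- r.hand_in(): hands the job in, once; it reports no verdict.
The state is a dict: "clock": time; "joints": joint angles; "qvel": joint speeds; "tau": joint torques, N m; "tcp_pos": TCP position; "orientation": TCP orientation; "contact_force": force on the tool from outside, world axes, zero at the start; "moment": the same for the moment, N m; "grip_width": finger opening in m.
Only numpy, scipy, OpenCV 4.12 (cv2) and the standard library are available. Lean on these libraries where they do the work, as an engineer would, in place of code of your own. Each camera call takes 0.05 s, during which the arm holds its last target.

## Working session

There is one attempt and no reset: what is moved stays moved. The work goes in short steps, Python scripts to look and compute and a tool call to move; the robot and the scene stay as the last step left them, time stands still between calls to the robot, and variables do not carry over. Pictures are saved under pics/ and viewed, and the job is handed in when it is done.

Besides the shell and the picture viewer there is one more tool, called after "Call:" as name([rows], argument=value, ...), one row to a line, values as JSON. apply_moves: Moves the arm, as the interface text tells. Its arguments: {"type":"object","properties":{"deltas":{"type":"array"},"claw":{"type":"number"},"squeeze":{"type":"number"}},"required":["deltas"]}

```bash
mkdir -p pics
cat > h.py <<'E'
import numpy as np, cv2
from bench import readout, grab_frame, camera_model, r
def save(name,fn):
    m=camera_model(name); im=grab_frame(name); cv2.imwrite('pics/'+fn+'.png',im[:,:,::-1]); np.savez('pics/'+fn+'.npz',K=m['intrinsics'],k1=m['k1'],R=m['R'],t=m['t']); return im,m
def px2w(m,uv,z):
    K=np.array(m['intrinsics'] if 'intrinsics' in m else m['K']);k1=float(m['k1']);R=np.array(m['R']);t=np.array(m['t'])
    d=cv2.undistortPoints(np.array([[uv]],float),K,np.array([k1,0,0,0,0.]))[0,0]
    ray=R.T@np.array([d[0],d[1],1]);c=-R.T@t
    return c+ray*(z-c[2])/ray[2]
def w2px(m,X):
    K=np.array(m['intrinsics'] if 'intrinsics' in m else m['K']);k1=float(m['k1']);R=np.array(m['R']);t=np.array(m['t'])
    p,_=cv2.projectPoints(np.array(X,float).reshape(-1,1,3),cv2.Rodrigues(R)[0],t,K,np.array([k1,0,0,0,0.]));return p[:,0]
def L(fn): return dict(np.load('pics/'+fn+'.npz'))
E
python3 - <<'E'
from h import *
o=readout.get_obs(); print(o)
for n in ['top','side','wrist']: save(n,n+'0')
m=camera_model('top');print(m)
E
```

```text
{'clock': 0.0, 'joints': array([ 1.03092874,  0.47779141,  0.02234506,  1.55646962, -0.01152451,
        1.10929135, -0.08308782]), 'qvel': array([-0.00021994, -0.00123367,  0.00030909, -0.00085179, -0.00022461,
        0.00030883, -0.00089844]), 'tau': array([-1.09996501e-03, -5.96448040e+01,  1.60743713e+00, -2.81195194e+01,
        1.23511639e-02,  9.44337604e-03,  2.14606445e-05]), 'tcp_pos': array([ 0.28236114, -0.61279315,  0.40372368]), 'orientation': array([-3.06694246e+00, -6.72613372e-01,  7.93789783e-04]), 'contact_force': array([ 0.23867533,  0.50260049, -0.40019769]), 'moment': array([-0.00539421,  0.01689089, -0.03178157]), 'grip_width': 0.08513996847885771}
{'intrinsics': array([[432.6942157 ,   0.        , 252.0939192 ],
       [  0.        , 432.6942157 , 187.23454508],
       [  0.        ,   0.        ,   1.        ]]), 'k1': -0.13270615537695016, 'R': array([[ 0.05731482, -0.99835485,  0.00161604],
       [-0.977688  , -0.05645587, -0.20233366],
       [ 0.20209202,  0.01001673, -0.97931531]]), 't': array([-0.00593782,  0.52899625,  0.90643832])}
```

View pics/top0.png

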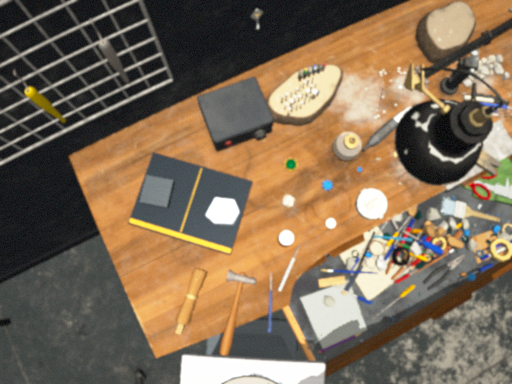

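View pics/side0.png

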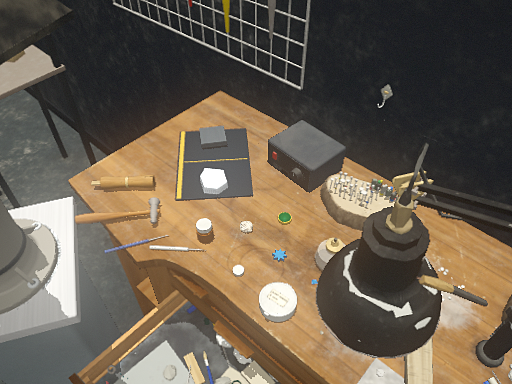

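View pics/wrist0.png

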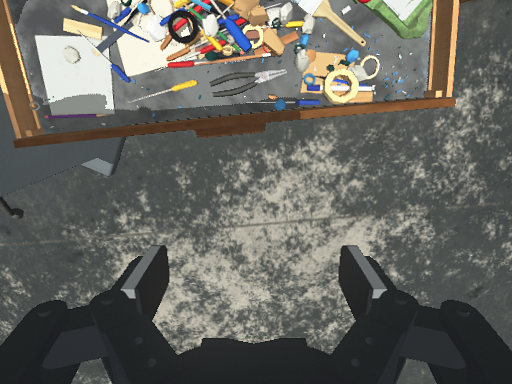

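The top view shows the board (about 190,205), with the steel block at (157,191) and the wax block at (222,211). The loose pieces are the brooch (291,164), shell (288,200), star (327,185), disc (330,223) and jar (287,238). The tin is at (371,203) and the lamp at (348,145). I'll enlarge both views.

Run:
```python
import cv2
a=cv2.imread('pics/top0.png')
cv2.imwrite('pics/t0a.png',cv2.resize(a[145:260,120:260],None,fx=5.5,fy=5.0,interpolation=cv2.INTER_CUBIC)) 
cv2.imwrite('pics/t0b.png',cv2.resize(a[140:260,260:400],None,fx=5,fy=5,interpolation=cv2.INTER_CUBIC))
b=cv2.imread('pics/side0.png')
cv2.imwrite('pics/s0b.png',cv2.resize(b[200:330,180:350],None,fx=4,fy=4,interpolation=cv2.INTER_CUBIC))
cv2.imwrite('pics/s0a.png',cv2.resize(b[110:210,165:265],None,fx=6,fy=6,interpolation=cv2.INTER_CUBIC))
```

```text
(no output)
```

View pics/t0a.png

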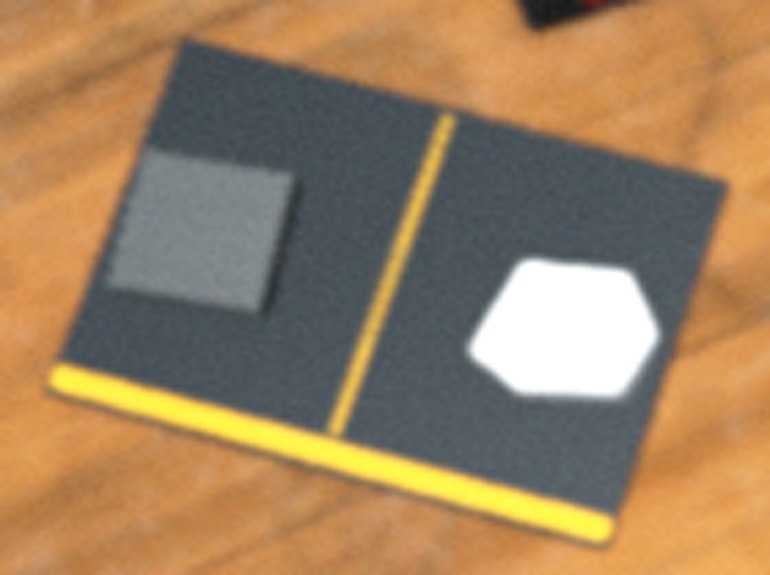

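View pics/t0b.png

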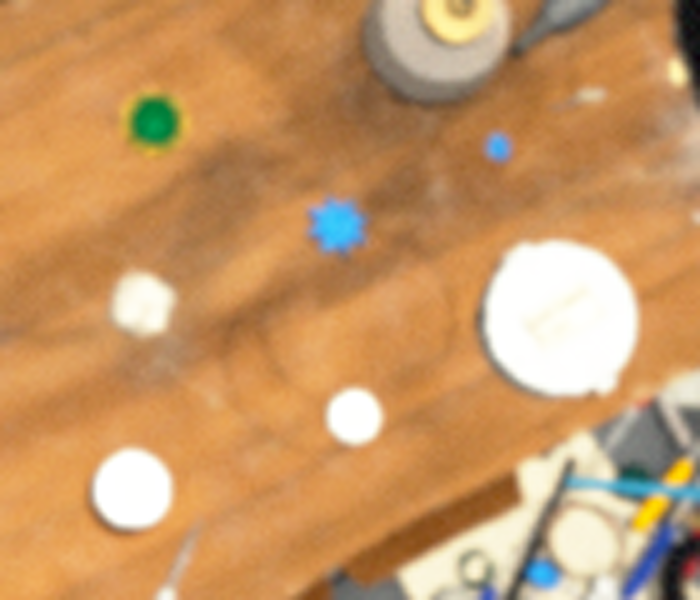

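View pics/s0b.png

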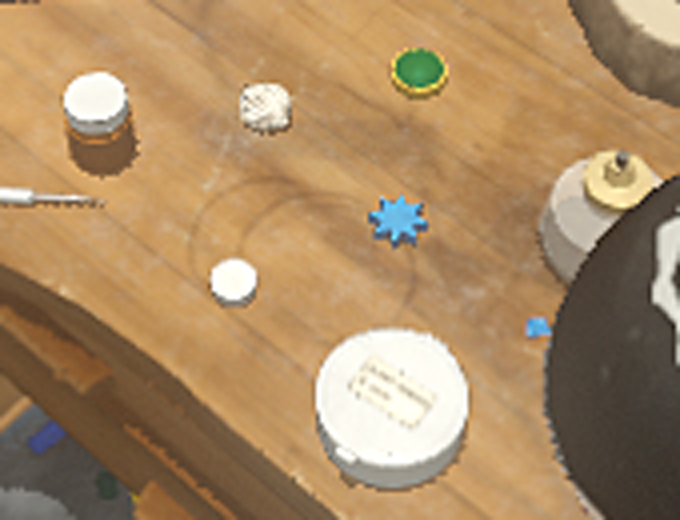

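View pics/s0a.png

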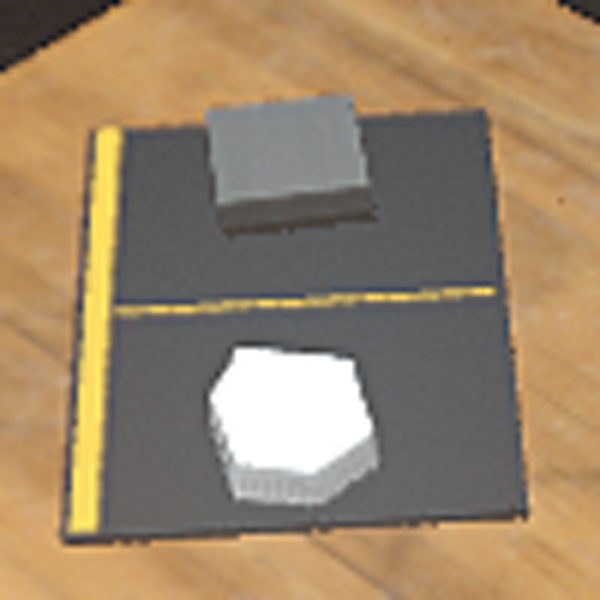

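The enlarged views show the brooch, star, disc, shell and jar clearly. Next I'll turn these pixels into positions.

Run:
```python
from h import *
T=L('top0');S=L('side0')
A=lambda u,v:(120+(u+.5)/5.5-.5,145+(v+.5)/5-.5)
B=lambda u,v:(260+(u+.5)/5-.5,140+(v+.5)/5-.5)
C=lambda u,v:(180+(u+.5)/4-.5,200+(v+.5)/4-.5)
D=lambda u,v:(165+(u+.5)/6-.5,110+(v+.5)/6-.5)
print('board corners top/side')
ct=[px2w(T,A(*p),.006) for p in [(184,38),(727,184),(608,540),(50,385)]]
cs=[px2w(S,D(*p),.006) for p in [(487,110),(525,512),(65,535),(92,128)]]
for c in (ct,cs):
    c=np.array(c);print(c.round(4).tolist(),c.mean(0).round(4),[np.linalg.norm(c[i]-c[i-1]).round(4) for i in range(4)])
    x=(c[0]+c[1]-c[2]-c[3]);y=(c[0]+c[3]-c[1]-c[2]);print('yawx',np.arctan2(x[1],x[0]),'yawy',np.arctan2(-y[0],y[1]))
for n,P in (('steel',[(148,150),(297,175),(265,312),(110,288)]),('wax',[(523,258),(632,270),(660,332),(620,398),(520,396),(467,350)])):
    c=np.array([px2w(T,A(*p),.026) for p in P]);print(n,c.mean(0).round(4),c.round(4).tolist())
for n,P in (('steel',[(207,110),(355,97),(372,185),(220,200)]),('wax',[(236,347),(352,360),(374,428),(315,473),(238,465),(211,395)])):
    c=np.array([px2w(S,D(*p),.026) for p in P]);print(n,c.mean(0).round(4))
for n,p,q,z in (('brooch',(154,122),(418,72),.008),('shell',(143,302),(266,107),.008),('star',(338,225),(398,220),.006),('disc',(354,417),(234,276),.009),('jar',(132,489),(95,100),.046),('tin',(560,318),(392,388),.029),('lamp',(462,5),(622,165),.08)):
    print(n,px2w(T,B(*p),z).round(4),px2w(S,C(*q),z).round(4))
```

```text
board corners top/side
[[0.6101, 0.2663, 0.006], [0.5523, 0.0265, 0.006], [0.3842, 0.066, 0.006], [0.4405, 0.3064, 0.006]] [0.4968 0.1663 0.006 ] [np.float64(0.1743), np.float64(0.2467), np.float64(0.1726), np.float64(0.2468)]
yawx -0.2313698841408951 yawy -0.23342785264885552
[[0.611, 0.2669, 0.006], [0.5521, 0.0246, 0.006], [0.3815, 0.0675, 0.006], [0.4378, 0.3103, 0.006]] [0.4956 0.1673 0.006 ] [np.float64(0.1786), np.float64(0.2494), np.float64(0.1759), np.float64(0.2492)]
yawx -0.2456460288908022 yawy -0.23332630263629991
steel [0.5134 0.2427 0.026 ] [[0.55, 0.2708, 0.026], [0.5418, 0.2064, 0.026], [0.4773, 0.2137, 0.026], [0.4845, 0.28, 0.026]]
wax [0.4749 0.0866 0.026 ] [[0.5085, 0.1087, 0.026], [0.5056, 0.0632, 0.026], [0.4778, 0.0498, 0.026], [0.4469, 0.0643, 0.026], [0.4454, 0.1052, 0.026], [0.465, 0.1286, 0.026]]
steel [0.5144 0.2443 0.026 ]
wax [0.4752 0.0866 0.026 ]
brooch [ 0.599 -0.062  0.008] [ 0.5976 -0.0633  0.008 ]
shell [ 0.5126 -0.0603  0.008 ] [ 0.5115 -0.0609  0.008 ]
star [ 0.5548 -0.1506  0.006 ] [ 0.5542 -0.1501  0.006 ]
disc [ 0.4643 -0.1597  0.009 ] [ 0.4651 -0.1582  0.009 ]
jar [ 0.4223 -0.0561  0.046 ] [ 0.4217 -0.0588  0.046 ]
tin [ 0.5122 -0.2502  0.029 ] [ 0.5135 -0.2503  0.029 ]
lamp [ 0.6419 -0.192   0.08  ] [ 0.6439 -0.2008  0.08  ]
```

Top and side agree to 1–3 mm. Before moving I'll check the desk lamp head's clearance and the star's orientation.

Run:
```python
from h import *
T=L('top0');S=L('side0')
def tri(a,b):
    def ray(m,uv):
        p=px2w(m,uv,0);c=-m['R'].T@m['t'];d=p-c;return c,d/np.linalg.norm(d)
    c1,d1=ray(T,a);c2,d2=ray(S,b)
    s=np.linalg.lstsq(np.c_[d1,-d2],c2-c1,rcond=None)[0]
    p,q=c1+s[0]*d1,c2+s[1]*d2;return (p+q)/2,np.linalg.norm(p-q)
print('knob',tri((475,118),(398,222)))
for z in (.1,.2,.3): print(z,[px2w(T,p,z)[:2].round(3).tolist() for p in [(398,145),(410,115),(430,180),(440,100)]], [px2w(S,p,z)[:2].round(3).tolist() for p in [(318,310),(345,365)]])
a=cv2.imread('pics/top0.png').astype(int); b=cv2.imread('pics/side0.png').astype(int)
for nm,m,im,(u,v),z in (('top',T,a,(327,185),.006),('side',S,b,(279,255),.008)):
    pts=[];
    for i in range(v-12,v+13):
        for j in range(u-12,u+13):
            B,G,R=im[i,j]
            w=np.clip((B-R-20)/100,0,1)
            if w>.2: pts.append([*px2w(m,(j,i),z)[:2],w])
    p=np.array(pts);c=(p[:,:2]*p[:,2:]).sum(0)/p[:,2].sum();d=p[:,:2]-c;rr=np.hypot(*d.T);th=np.arctan2(d[:,1],d[:,0])
    F=(p[:,2]*rr**6*np.exp(8j*th)).sum();print(nm,c,'point ang deg',np.degrees(np.angle(F)/8),abs(F)/(p[:,2]*rr**6).sum())
```

```text
knob (array([ 0.61638816, -0.35294732,  0.32373545]), np.float64(0.0011197807250183725))
0.1 [[0.632, -0.29], [0.704, -0.32], [0.557, -0.361], [0.747, -0.392]] [[0.55, -0.329], [0.552, -0.422]]
0.2 [[0.599, -0.256], [0.663, -0.282], [0.532, -0.319], [0.701, -0.347]] [[0.519, -0.373], [0.521, -0.451]]
0.3 [[0.565, -0.222], [0.622, -0.245], [0.507, -0.277], [0.655, -0.301]] [[0.487, -0.417], [0.489, -0.479]]
top [ 0.55432256 -0.15022687] point ang deg 17.35309615552277 0.3013514620856309
side [ 0.55385593 -0.15011337] point ang deg 17.104965718219695 0.6426738155773495
```

Call:
apply_moves([
  {"xyz": [0.017, 0.036, 0], "turn": 0.03},
  {"xyz": [0.017, 0.036, 0], "turn": 0.03},
  {"xyz": [0.017, 0.036, 0], "turn": 0.03},
  {"xyz": [0.017, 0.036, 0], "turn": 0.03},
  {"xyz": [0.017, 0.036, 0], "turn": 0.03},
  {"xyz": [0.017, 0.036, 0], "turn": 0.03},
  {"xyz": [0.017, 0.036, 0], "turn": 0.03},
  {"xyz": [0.017, 0.036, 0], "turn": 0.03},
  {"xyz": [0.025, 0.032, -0.015], "turn": 0.022},
  {"xyz": [0.025, 0.032, -0.015], "turn": 0},
  {"xyz": [0.025, 0.032, -0.015], "turn": 0},
  {"xyz": [0.025, 0.032, -0.015], "turn": 0},
], claw=-0.2, squeeze=30)

```text
clock: 1.15
tcp_pos: [0.5154, -0.2003, 0.3465]
orientation: [2.954, 1.067, 0.0]
contact_force: [0.8, 0.2, 0.3]
grip_width: 0.0511
```

Call:
apply_moves([
  {"xyz": [0.018, 0.024, -0.02], "turn": 0},
  {"xyz": [0.018, 0.023, -0.02], "turn": 0},
  {"xyz": [0, 0, 0], "turn": 0},
  {"xyz": [0, 0, 0], "turn": 0},
  {"xyz": [0, 0, 0], "turn": 0},
])

```text
clock: 1.57
tcp_pos: [0.5504, -0.1555, 0.3068]
orientation: [2.954, 1.067, -0.002]
contact_force: [-0.8, -0.1, 0.6]
grip_width: 0.0514
```

```bash
cat >> h.py <<'E'
def st():
    o=readout.get_obs();R=cv2.Rodrigues(np.array(o['orientation']))[0]
    print('t',round(o['clock'],2),'tcp',o['tcp_pos'].round(4),'jaw deg',round(np.degrees(np.arctan2(R[1,1],R[0,1])),2),'z',R[:,2].round(3),'grip',round(o['grip_width'],4),'F',o['contact_force'].round(2));return o
E
python3 - <<'E'
from h import *
st();save('wrist','w1')
E
```

```text
t 1.57 tcp [ 0.5504 -0.1555  0.3068] jaw deg -50.27 z [-0.001 -0.001 -1.   ] grip 0.0514 F [-0.84 -0.06  0.64]
```

View pics/w1.png

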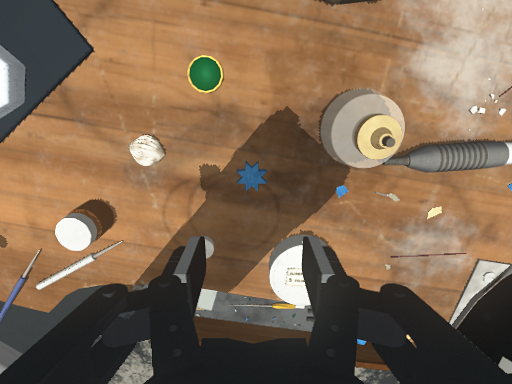

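Wrist view: the star is at (252,177), brooch at (205,74), shell at (147,150) and jar cap at (76,232). The disc is partly hidden at (207,247).

Run:
```python
from h import *
W=L('w1')
for n,p,z in (('star',(252,177),.006),('brooch',(205,74),.008),('shell',(147,150),.008),('jar',(76,232),.046)): print(n,px2w(W,p,z).round(4))
a=cv2.imread('pics/w1.png')
cv2.imwrite('pics/w1z.png',cv2.resize(a[100:260,120:320],None,fx=4,fy=3.7,interpolation=cv2.INTER_CUBIC))
hsv=cv2.cvtColor(a,cv2.COLOR_BGR2HSV)
k=cv2.inRange(hsv,(95,110,40),(125,255,255))[150:205,225:280]
v,u=np.nonzero(k);P=np.array([px2w(W,(x+225,y+150),.006)[:2] for x,y in zip(u,v)])
c=P.mean(0);d=P-c;r_=np.hypot(*d.T);th=np.arctan2(d[:,1],d[:,0]);F=(r_**6*np.exp(8j*th)).sum()
print(c,len(P),np.degrees(np.angle(F))/8,abs(F)/(r_**6).sum(),r_.max(), (P.max(0)+P.min(0))/2)
```

```text
star [ 0.5525 -0.1513  0.006 ]
brooch [ 0.597  -0.0628  0.008 ]
shell [ 0.5114 -0.061   0.008 ]
jar [ 0.4259 -0.0587  0.046 ]
[ 0.55294733 -0.15037806] 472 16.96281036948252 0.6978559635194355 0.014892309506234679 [ 0.5527941  -0.15041159]
```

View pics/w1z.png

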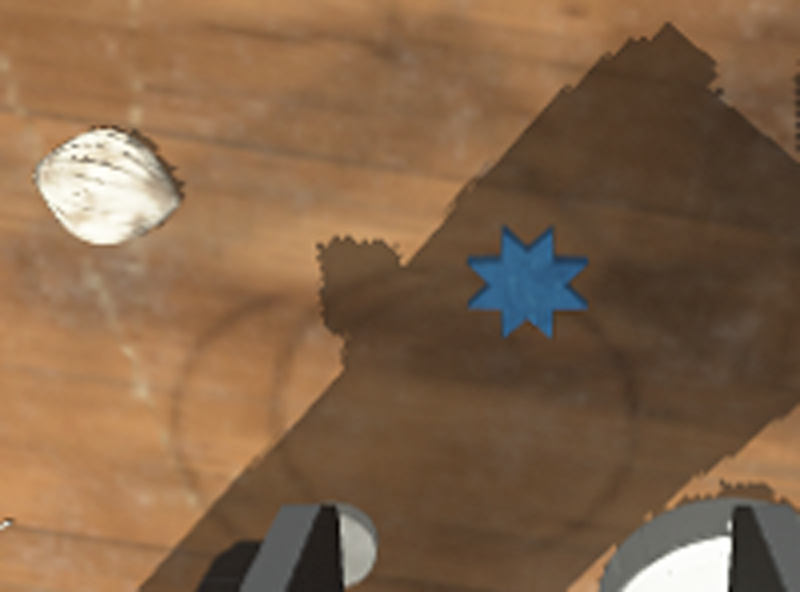

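Call:
apply_moves([
  {"xyz": [0.003, 0.005, -0.02], "turn": 0},
  {"xyz": [0, 0, -0.03], "turn": 0},
  {"xyz": [0, 0, -0.03], "turn": 0},
  {"xyz": [0, 0, -0.02], "turn": 0},
  {"xyz": [0, 0, 0], "turn": 0},
  {"xyz": [0, 0, 0], "turn": 0},
  {"xyz": [0, 0, 0], "turn": 0},
])

```text
clock: 2.2
tcp_pos: [0.5542, -0.1509, 0.2087]
orientation: [2.954, 1.065, 0.003]
contact_force: [0.2, -0.3, 0.1]
grip_width: 0.0514
```

Call:
apply_moves([
  {"xyz": [-0.001, 0.001, -0.018], "turn": 0},
  {"xyz": [0, 0, -0.015], "turn": 0},
  {"xyz": [0, 0, 0], "turn": 0},
  {"xyz": [0, 0, 0], "turn": 0},
])

```text
clock: 2.53
tcp_pos: [0.5531, -0.1492, 0.1752]
orientation: [2.954, 1.067, 0.002]
contact_force: [-0.3, 0.1, 0.7]
grip_width: 0.0514
```

Call:
apply_moves([
  {"xyz": [0, 0, 0], "turn": 0},
  {"xyz": [0, 0, 0], "turn": 0},
  {"xyz": [0, 0, 0], "turn": 0},
  {"xyz": [0, 0, 0], "turn": 0},
  {"xyz": [0, 0, 0], "turn": 0},
], claw=0.6, squeeze=25)

```text
clock: 2.95
tcp_pos: [0.5535, -0.1491, 0.1757]
orientation: [2.953, 1.067, 0.003]
contact_force: [-1.2, -0.1, 6.7]
grip_width: 0.0276
```

Call:
apply_moves([
  {"xyz": [0, 0, 0.02], "turn": 0},
  {"xyz": [0, 0, 0.03], "turn": 0},
  {"xyz": [0, 0, 0.03], "turn": 0},
  {"xyz": [-0.01, 0.03, 0], "turn": 0},
  {"xyz": [-0.01, 0.03, 0], "turn": 0},
  {"xyz": [-0.01, 0.03, 0], "turn": 0},
  {"xyz": [-0.01, 0.03, 0], "turn": 0},
  {"xyz": [-0.01, 0.03, 0], "turn": 0},
  {"xyz": [-0.01, 0.03, 0], "turn": 0},
  {"xyz": [0, 0, 0], "turn": 0},
  {"xyz": [0, 0, 0], "turn": 0},
  {"xyz": [0, 0, 0], "turn": 0},
])

```text
clock: 3.95
tcp_pos: [0.4931, 0.0308, 0.2546]
orientation: [2.954, 1.068, 0.002]
contact_force: [0.0, -1.1, -0.1]
grip_width: 0.027
```

Run:
```python
from h import *
st();save('wrist','w2')
```

```text
t 3.95 tcp [0.4931 0.0308 0.2546] jaw deg -50.25 z [ 0.001 -0.    -1.   ] grip 0.027 F [ 0.02 -1.09 -0.08]
```

View pics/w2.png

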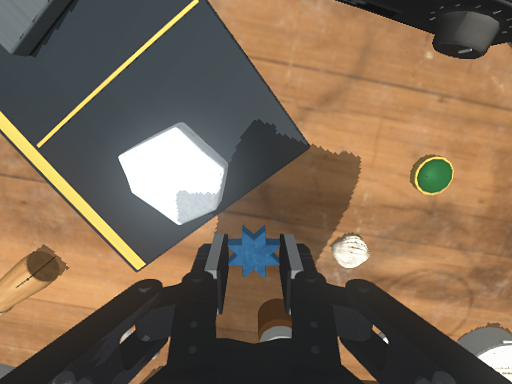

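The star is held between the pads at (254,250). The wax block's top has corners at about (119,158), (182,123), (226,165), (219,208), (180,223) and (132,197). I'll zoom in to check the grasp and refine the block position.

Run:
```python
from h import *
W=L('w2')
a=cv2.imread('pics/w2.png')
cv2.imwrite('pics/w2z.png',cv2.resize(a[210:290,190:320],None,fx=6,fy=6,interpolation=cv2.INTER_CUBIC))
cv2.imwrite('pics/w2y.png',cv2.resize(a[110:280,0:310],None,fx=2.5,fy=2.5,interpolation=cv2.INTER_CUBIC))
print('starheld',px2w(W,(254,249),.088).round(4))
c=np.array([px2w(W,p,.026)[:2] for p in [(119,158),(182,123),(226,165),(219,208),(180,223),(132,197)]]);print(c.round(4).tolist(),c.mean(0))
for y in np.radians(np.arange(-90,90,2.)):
    R=np.array([[np.cos(y),np.sin(y)],[-np.sin(y),np.cos(y)]]);q=c@R.T;e=q.max(0)-q.min(0)
    if abs(e[0]-.062)+abs(e[1]-.077)<.006: print(np.degrees(y),e.round(4),(R.T@((q.max(0)+q.min(0))/2)).round(4))
# brass line ends
print('line',px2w(W,(198,2),.006),px2w(W,(40,146),.006),'corner',px2w(W,(309,146),.006),px2w(W,(140,271),.006))
```

```text
starheld [0.4954 0.0328 0.088 ]
[[0.4635, 0.1254], [0.5099, 0.1058], [0.5062, 0.0663], [0.4784, 0.0508], [0.4511, 0.0654], [0.4455, 0.1033]] [0.47577265 0.0861624 ]
-4.0 [0.064  0.0734] [0.4765 0.0877]
-2.0 [0.0642 0.074 ] [0.4771 0.0879]
0.0 [0.0644 0.0746] [0.4777 0.0881]
2.0 [0.0644 0.0751] [0.4783 0.0884]
4.0 [0.0644 0.0754] [0.4788 0.0886]
6.000000000000001 [0.0643 0.0757] [0.4793 0.089 ]
8.0 [0.0641 0.0759] [0.4798 0.0893]
10.0 [0.0649 0.076 ] [0.4798 0.0896]
12.000000000000002 [0.0659 0.0761] [0.4796 0.0899]
14.0 [0.0668 0.076 ] [0.4793 0.0902]
line [0.57484783 0.14591729 0.006     ] [0.42386559 0.18161248 0.006     ] corner [0.55173087 0.02679772 0.006     ] [0.38232689 0.06439716 0.006     ]
```

View pics/w2z.png

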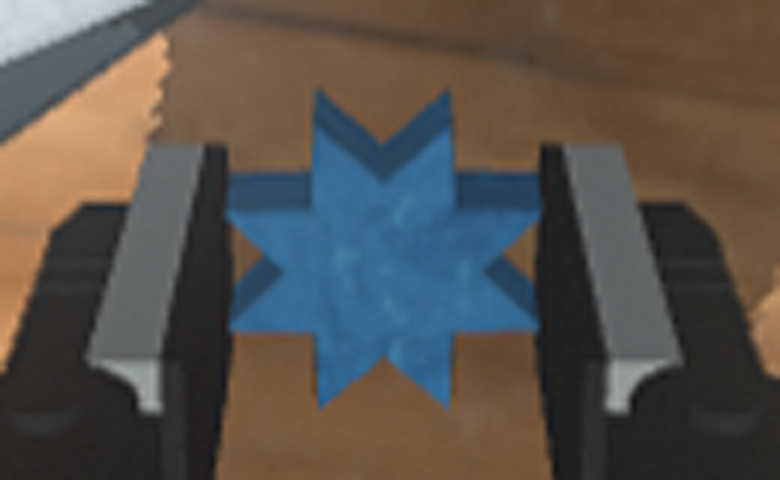

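View pics/w2y.png

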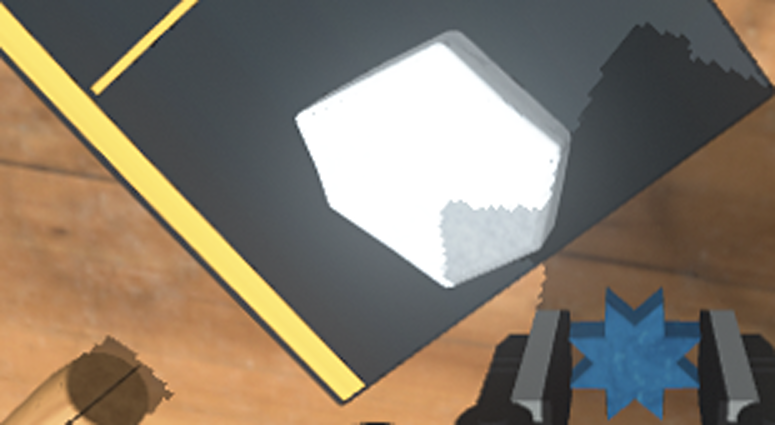

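The star is squarely held across two points per jaw. The wax block's centre is about (0.477, 0.0885), so I'll place it there.

Call:
apply_moves([
  {"xyz": [-0.006, 0.019, 0], "turn": 0},
  {"xyz": [-0.006, 0.019, 0], "turn": 0},
  {"xyz": [-0.005, 0.019, -0.01], "turn": 0},
  {"xyz": [0, 0, -0.02], "turn": 0},
  {"xyz": [0, 0, -0.01], "turn": 0},
  {"xyz": [0, 0, -0.006], "turn": 0},
  {"xyz": [0, 0, 0], "turn": 0},
  {"xyz": [0, 0, 0], "turn": 0},
  {"xyz": [0, 0, 0], "turn": 0},
])

```text
clock: 4.75
tcp_pos: [0.4763, 0.0874, 0.2085]
orientation: [2.955, 1.066, 0.001]
contact_force: [-0.5, 0.0, 0.6]
grip_width: 0.0274
```

Call:
apply_moves([
  {"xyz": [0, 0, -0.004], "turn": 0},
  {"xyz": [0, 0, -0.002], "turn": 0},
  {"xyz": [0, 0, 0], "turn": 0},
  {"xyz": [0, 0, 0], "turn": 0},
])

```text
clock: 5.08
tcp_pos: [0.4759, 0.0881, 0.2021]
orientation: [2.954, 1.068, 0.001]
contact_force: [0.1, 0.1, 0.3]
grip_width: 0.0276
```

Call:
apply_moves([
  {"xyz": [0, 0, 0], "turn": 0},
  {"xyz": [0, 0, 0], "turn": 0},
  {"xyz": [0, 0, 0], "turn": 0},
  {"xyz": [0, 0, 0.02], "turn": 0},
  {"xyz": [0, 0, 0.03], "turn": 0},
  {"xyz": [0, 0, 0.03], "turn": 0},
], claw=-0.2)

```text
clock: 5.58
tcp_pos: [0.4751, 0.0881, 0.2822]
orientation: [-2.954, -1.068, 0.004]
contact_force: [0.9, 0.7, 0.8]
grip_width: 0.0515
```

Run:
```python
from h import *
st();save('wrist','w3')
```

```text
t 5.58 tcp [0.4751 0.0881 0.2822] jaw deg -50.23 z [-0.003 -0.    -1.   ] grip 0.0515 F [0.92 0.72 0.8 ]
```

Call:
apply_moves([
  {"xyz": [-0.001, -0.035, 0], "turn": 0},
  {"xyz": [-0.001, -0.035, 0], "turn": 0},
  {"xyz": [-0.002, -0.035, 0], "turn": 0},
  {"xyz": [-0.002, -0.035, 0], "turn": 0},
  {"xyz": [-0.002, -0.035, 0], "turn": 0},
  {"xyz": [-0.002, -0.035, 0], "turn": 0},
  {"xyz": [-0.001, -0.037, 0], "turn": 0},
  {"xyz": [0, 0, 0], "turn": 0},
  {"xyz": [0, 0, 0], "turn": 0},
  {"xyz": [0, 0, 0], "turn": 0},
])

```text
clock: 6.47
tcp_pos: [0.4647, -0.1585, 0.2818]
orientation: [-2.954, -1.067, -0.0]
contact_force: [0.3, 0.6, 0.6]
grip_width: 0.0514
```

Run:
```python
from h import *
st();save('wrist','w4')
a=cv2.imread('pics/w3.png');b=cv2.imread('pics/w4.png')
cv2.imwrite('pics/w34.png',np.hstack([a[80:300,90:480],b[80:300,90:480]]))
```

```text
t 6.47 tcp [ 0.4647 -0.1585  0.2818] jaw deg -50.27 z [-0.  0. -1.] grip 0.0514 F [0.32 0.59 0.63]
```

View pics/w34.png

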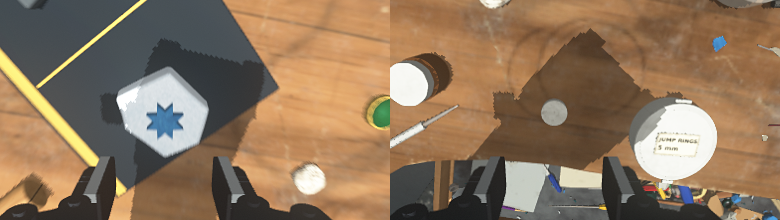

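Left: the star lies flat near the middle of the wax block. Right: the disc is under the gripper, at about (254,193) in the full frame.

Run:
```python
from h import *
W=L('w3');a=cv2.imread('pics/w3.png');hsv=cv2.cvtColor(a,cv2.COLOR_BGR2HSV)
k=cv2.inRange(hsv,(95,110,40),(125,255,255))[170:235,225:290];v,u=np.nonzero(k)
print('star',px2w(W,(u.mean()+225,v.mean()+170),.033),len(u))
cv2.imwrite('pics/w3z.png',cv2.resize(a[135:250,190:310],None,fx=5,fy=5,interpolation=cv2.INTER_CUBIC))
W=L('w4');a=cv2.imread('pics/w4.png')
g=a[175:212,236:274].min(2);_,k=cv2.threshold(g,0,255,cv2.THRESH_OTSU);v,u=np.nonzero(k);print(len(u))
print('disc',px2w(W,(u.mean()+236,v.mean()+175),.009),px2w(W,(254,193),.009))
```

```text
star [0.47420296 0.08753241 0.033     ] 655
542
disc [ 0.46339004 -0.15910428  0.009     ] [ 0.46311961 -0.15965006  0.009     ]
```

View pics/w3z.png

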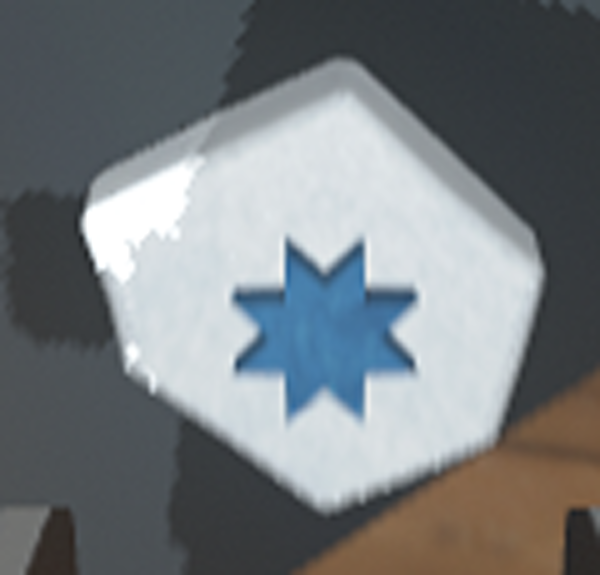

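Call:
apply_moves([
  {"xyz": [0, 0, -0.03], "turn": 0},
  {"xyz": [0, 0, -0.03], "turn": 0},
  {"xyz": [0, 0, -0.02], "turn": 0},
  {"xyz": [0, 0, -0.014], "turn": 0},
  {"xyz": [0, 0, -0.01], "turn": 0},
  {"xyz": [0, 0, 0], "turn": 0},
  {"xyz": [0, 0, 0], "turn": 0},
  {"xyz": [0, 0, 0], "turn": 0},
])

```text
clock: 7.18
tcp_pos: [0.4653, -0.1584, 0.1788]
orientation: [2.953, 1.069, 0.002]
contact_force: [-0.0, 1.0, 0.5]
grip_width: 0.0511
```

Call:
apply_moves([
  {"xyz": [0, 0, 0], "turn": 0},
  {"xyz": [0, 0, 0], "turn": 0},
  {"xyz": [0, 0, 0], "turn": 0},
  {"xyz": [0, 0, 0], "turn": 0},
  {"xyz": [0, 0, 0], "turn": 0},
  {"xyz": [0, 0, 0], "turn": 0},
], claw=0.8)

```text
clock: 7.68
tcp_pos: [0.4651, -0.159, 0.1789]
orientation: [2.954, 1.067, 0.002]
contact_force: [-0.2, 0.5, 6.5]
grip_width: 0.0207
```

Call:
apply_moves([
  {"xyz": [0, 0, 0.02], "turn": 0},
  {"xyz": [0, 0, 0.03], "turn": 0},
  {"xyz": [0, 0, 0.03], "turn": 0},
  {"xyz": [0.001, 0.03, 0], "turn": 0},
  {"xyz": [0.001, 0.03, 0], "turn": 0},
  {"xyz": [0.001, 0.03, 0], "turn": 0},
  {"xyz": [0.001, 0.03, 0], "turn": 0},
  {"xyz": [0.002, 0.03, 0], "turn": 0},
  {"xyz": [0.002, 0.03, 0], "turn": 0},
  {"xyz": [0, 0, 0], "turn": 0},
  {"xyz": [0, 0, 0], "turn": 0},
  {"xyz": [0, 0, 0], "turn": 0},
])

```text
clock: 8.68
tcp_pos: [0.4726, 0.0207, 0.2581]
orientation: [2.954, 1.068, -0.0]
contact_force: [0.7, -0.1, -0.3]
grip_width: 0.0205
```

Run:
```python
from h import *
st();save('wrist','w5')
```

```text
t 8.68 tcp [0.4726 0.0207 0.2581] jaw deg -50.25 z [-0. -0. -1.] grip 0.0205 F [ 0.67 -0.09 -0.25]
```

View pics/w5.png

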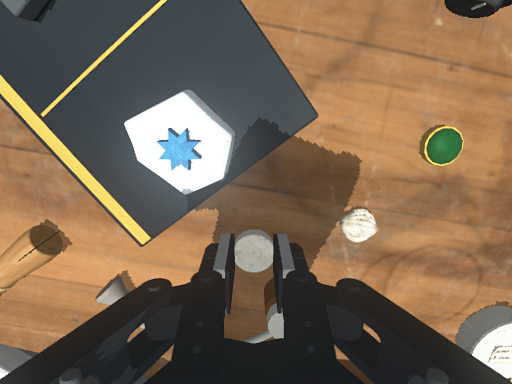

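The disc is held at (254,251). The star lies on the block at (180,149).

Run:
```python
from h import *
W=L('w5');a=cv2.imread('pics/w5.png');hsv=cv2.cvtColor(a,cv2.COLOR_BGR2HSV)
k=cv2.inRange(hsv,(95,90,40),(125,255,255))[120:180,150:210];v,u=np.nonzero(k)
s=px2w(W,(u.mean()+150,v.mean()+120),.033);d=px2w(W,(254,251),.088)
c=np.array([px2w(W,p,.026)[:2] for p in [(124,125),(188,94),(234,134),(227,172),(187,194),(137,160)]])
print(s,d,'delta',s-d,c.mean(0),len(u))
print('hand brooch,shell',px2w(W,(443,146),.008),px2w(W,(359,226),.008))
```

```text
[0.47468822 0.08729345 0.033     ] [0.47234664 0.02069967 0.088     ] delta [ 0.00234158  0.06659378 -0.055     ] [0.47542911 0.08609253] 926
hand brooch,shell [ 0.59626921 -0.06124658  0.008     ] [ 0.50958608 -0.05922964  0.008     ]
```

Call:
apply_moves([
  {"xyz": [0.001, 0.022, 0], "turn": 0},
  {"xyz": [0.001, 0.022, 0], "turn": 0},
  {"xyz": [0.001, 0.023, 0], "turn": 0},
  {"xyz": [0, 0, -0.015], "turn": 0},
  {"xyz": [0, 0, -0.015], "turn": 0},
  {"xyz": [0, 0, -0.008], "turn": 0},
  {"xyz": [0, 0, 0], "turn": 0},
  {"xyz": [0, 0, 0], "turn": 0},
  {"xyz": [0, 0, 0], "turn": 0},
])

```text
clock: 9.48
tcp_pos: [0.4761, 0.0874, 0.2204]
orientation: [2.955, 1.066, 0.001]
contact_force: [0.6, -0.2, -0.2]
grip_width: 0.0205
```

Call:
apply_moves([
  {"xyz": [0, 0, -0.004], "turn": 0},
  {"xyz": [0, 0, -0.002], "turn": 0},
  {"xyz": [0, 0, 0], "turn": 0},
  {"xyz": [0, 0, 0], "turn": 0},
  {"xyz": [0, 0, 0], "turn": 0},
])

```text
clock: 9.9
tcp_pos: [0.4758, 0.0882, 0.2141]
orientation: [2.954, 1.068, 0.0]
contact_force: [0.5, -0.4, -0.3]
grip_width: 0.0205
```

Call:
apply_moves([
  {"xyz": [0, 0, -0.001], "turn": 0},
  {"xyz": [0, 0, 0], "turn": 0},
  {"xyz": [0, 0, 0], "turn": 0},
])

```text
clock: 10.15
tcp_pos: [0.4759, 0.0882, 0.2133]
orientation: [2.954, 1.068, 0.001]
contact_force: [-0.6, 0.2, 3.6]
grip_width: 0.0203
```

Call:
apply_moves([
  {"xyz": [0, 0, 0], "turn": 0},
  {"xyz": [0, 0, 0], "turn": 0},
  {"xyz": [0, 0, 0], "turn": 0},
  {"xyz": [0, 0, 0.02], "turn": 0},
  {"xyz": [0, 0, 0.03], "turn": 0},
  {"xyz": [0, 0, 0.03], "turn": 0},
  {"xyz": [0, 0, 0], "turn": 0},
  {"xyz": [0, 0, 0], "turn": 0},
], claw=-0.2)

```text
clock: 10.82
tcp_pos: [0.4763, 0.0883, 0.2944]
orientation: [2.954, 1.068, 0.006]
contact_force: [0.0, 0.8, 0.5]
grip_width: 0.051
```

Run:
```python
from h import *
st();a,W=save('wrist','w6')
cv2.imwrite('pics/w6z.png',cv2.resize(a[100:280,160:360,::-1],None,fx=3.3,fy=3.3,interpolation=cv2.INTER_CUBIC))
```

```text
t 10.82 tcp [0.4763 0.0883 0.2944] jaw deg -50.26 z [ 0.004  0.001 -1.   ] grip 0.051 F [0.04 0.75 0.47]
```

View pics/w6z.png

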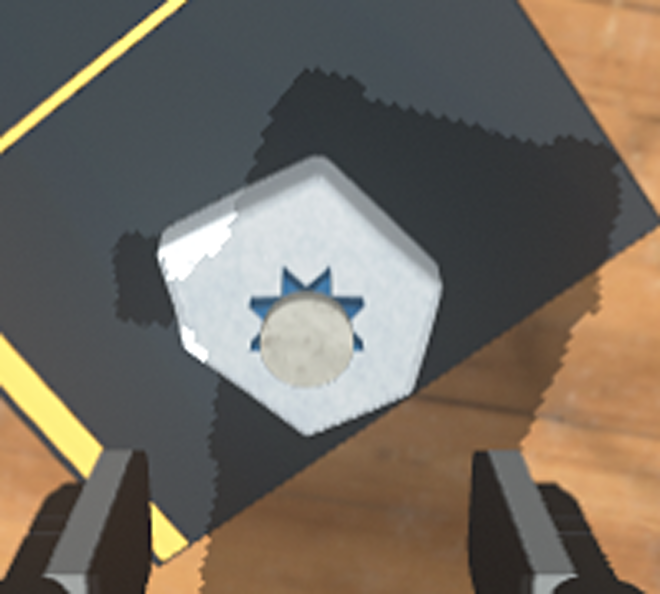

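The disc sits on the star, possibly offset toward the bottom of the image. I'll quantify it in this view and from the side and top cameras.

Run:
```python
from h import *
W=L('w6')
Z=lambda u,v:(160+(u+.5)/3.3-.5,100+(v+.5)/3.3-.5)
print('cam',-W['R'].T@W['t'],W['R'][2])
print('disc',px2w(W,Z(307,342),.043))
# star tips visible top edges: 
tips=[(285,268),(329,268),(251,298),(364,298)]
T=np.array([px2w(W,Z(*p),.026)[:2] for p in tips]);print(T)
c0=np.array([.4755,.0875])
# predicted projection of star centre top, and disc centre top at same xy
print(w2px(W,[[*c0,.034],[*c0,.043]]), Z(307,342))
# fit star: outline points at angles
from scipy.optimize import least_squares
P=np.array([Z(*p) for p in tips])
def f(x):
    ang=np.radians(x[2]);# four adjacent points about image up
    out=[]
    X=[[x[0]+.0155*np.cos(ang+k*np.pi/4),x[1]+.0155*np.sin(ang+k*np.pi/4),.034] for k in range(8)]
    q=w2px(W,X);return np.array([q[np.argmin(np.hypot(*(q-p).T))]-p for p in P]).ravel()
for a in (12,17,22):
    s=least_squares(f,[.4755,.0875,a],x_scale=[.01,.01,10]);print(s.x,s.cost)
im,m=save('side','s6');cv2.imwrite('pics/s6z.png',cv2.resize(im[150:205,185:240,::-1],None,fx=10,fy=10,interpolation=cv2.INTER_CUBIC))
```

```text
cam [0.53577772 0.13836054 0.26288967] [-0.23248336 -0.19611163 -0.9526236 ]
disc [0.4739454  0.08709931 0.043     ]
[[0.48085722 0.10004007]
 [0.48792907 0.09152932]
 [0.46922068 0.10166856]
 [0.48756001 0.07959482]]
[[253.52449946 197.83258466]
 [253.55152568 201.55535692]] (252.6818181818182, 203.2878787878788)
[ 0.4754425   0.0882363  17.34657724] 1.2481151021533228
[ 0.4754425   0.0882363  17.34657651] 1.2481151021536252
[ 0.4754425   0.0882363  17.34658126] 1.2481151021533372
```

View pics/s6z.png

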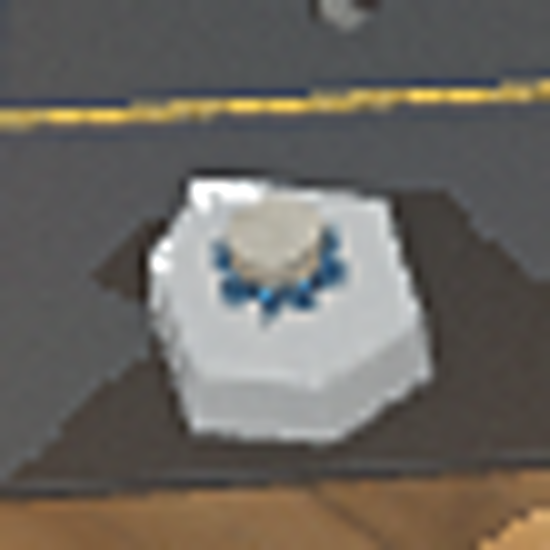

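Side view confirms it: the disc lies flat and centred on the star, about 2 mm off. Next is the brooch.

Call:
apply_moves([
  {"xyz": [0.02, -0.025, 0], "turn": 0},
  {"xyz": [0.02, -0.025, 0], "turn": 0},
  {"xyz": [0.02, -0.025, 0], "turn": 0},
  {"xyz": [0.02, -0.025, 0], "turn": 0},
  {"xyz": [0.02, -0.025, 0], "turn": 0},
  {"xyz": [0.022, -0.026, -0.01], "turn": 0},
  {"xyz": [0, 0, -0.01], "turn": 0},
  {"xyz": [0, 0, 0], "turn": 0},
  {"xyz": [0, 0, 0], "turn": 0},
  {"xyz": [0, 0, 0], "turn": 0},
])

```text
clock: 11.75
tcp_pos: [0.597, -0.0614, 0.2723]
orientation: [-2.952, -1.07, 0.003]
contact_force: [-0.8, 1.1, -0.6]
grip_width: 0.0512
```

Run:
```python
from h import *
st();a,W=save('wrist','w7')
```

```text
t 11.75 tcp [ 0.597  -0.0614  0.2723] jaw deg -50.14 z [-0.002  0.001 -1.   ] grip 0.0512 F [-0.75  1.08 -0.61]
```

View pics/w7.png

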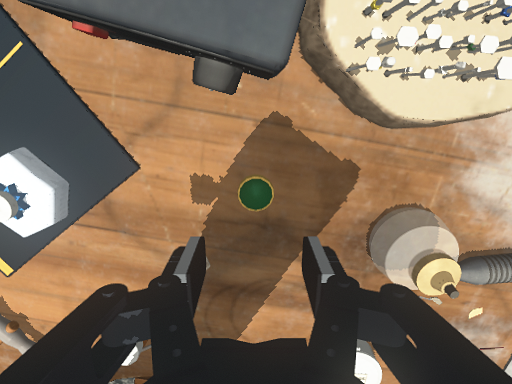

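The brooch rim is centred at (256,194), well clear of the box knob at (217,75).

Run:
```python
from h import *
W=L('w7');print(px2w(W,(256,194),.008),px2w(W,(217,92),.03))
```

```text
[ 0.59748191 -0.06240756  0.008     ] [0.64182381 0.00949742 0.03      ]
```

Call:
apply_moves([
  {"xyz": [0.001, -0.001, -0.03], "turn": 0},
  {"xyz": [0, 0, -0.03], "turn": 0},
  {"xyz": [0, 0, -0.02], "turn": 0},
  {"xyz": [0, 0, -0.01], "turn": 0},
  {"xyz": [0, 0, -0.005], "turn": 0},
  {"xyz": [0, 0, 0], "turn": 0},
  {"xyz": [0, 0, 0], "turn": 0},
  {"xyz": [0, 0, 0], "turn": 0},
])

```text
clock: 12.47
tcp_pos: [0.5995, -0.0637, 0.1795]
orientation: [2.953, 1.068, 0.004]
contact_force: [0.4, 0.0, 0.2]
grip_width: 0.0513
```

Call:
apply_moves([
  {"xyz": [-0.001, 0.001, -0.002], "turn": 0},
  {"xyz": [0, 0, 0], "turn": 0},
  {"xyz": [0, 0, 0], "turn": 0},
])

```text
clock: 12.72
tcp_pos: [0.5978, -0.0628, 0.1764]
orientation: [2.954, 1.068, 0.001]
contact_force: [0.2, 0.0, 0.1]
grip_width: 0.0512
```

Call:
apply_moves([
  {"xyz": [0, 0, 0], "turn": 0},
  {"xyz": [0, 0, 0], "turn": 0},
  {"xyz": [0, 0, 0], "turn": 0},
  {"xyz": [0, 0, 0], "turn": 0},
  {"xyz": [0, 0, 0], "turn": 0},
  {"xyz": [0, 0, 0], "turn": 0},
], claw=0.6)

```text
clock: 13.22
tcp_pos: [0.5979, -0.0629, 0.1763]
orientation: [2.954, 1.068, 0.0]
contact_force: [-1.5, 0.6, 6.1]
grip_width: 0.0288
```

Call:
apply_moves([
  {"xyz": [0, 0, 0.03], "turn": 0},
  {"xyz": [0, 0, 0.035], "turn": 0},
  {"xyz": [0, 0, 0.035], "turn": 0},
  {"xyz": [-0.009, 0.033, 0], "turn": 0},
  {"xyz": [-0.009, 0.033, 0], "turn": 0},
  {"xyz": [-0.009, 0.033, 0], "turn": 0},
  {"xyz": [-0.009, 0.033, 0], "turn": 0},
  {"xyz": [-0.009, 0.033, 0], "turn": 0},
  {"xyz": [-0.009, 0.033, 0], "turn": 0},
  {"xyz": [-0.009, 0.033, 0], "turn": 0},
  {"xyz": [-0.009, 0.033, 0], "turn": 0},
  {"xyz": [0, 0, 0], "turn": 0},
])

```text
clock: 14.22
tcp_pos: [0.5229, 0.2093, 0.2762]
orientation: [-2.944, -1.082, -0.002]
contact_force: [-0.2, 1.7, -0.8]
grip_width: 0.0287
```

Call:
apply_moves([
  {"xyz": [0, 0, 0], "turn": 0},
  {"xyz": [0, 0, 0], "turn": 0},
  {"xyz": [0, 0, 0], "turn": 0},
])

```text
clock: 14.47
tcp_pos: [0.5262, 0.1996, 0.2756]
orientation: [2.955, 1.065, -0.001]
contact_force: [0.9, -0.1, -1.0]
grip_width: 0.0293
```

Run:
```python
from h import *
st();a,W=save('wrist','w8')
```

```text
t 14.47 tcp [0.5262 0.1996 0.2756] jaw deg -50.37 z [-0.    -0.001 -1.   ] grip 0.0293 F [ 0.88 -0.11 -1.  ]
```

View pics/w8.png

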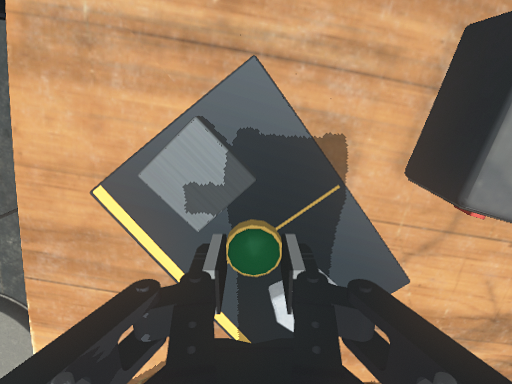

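The brooch is held level at (254,248). The steel block's top corners are about (138,177), (198,117), (255,182) and (199,231).

Run:
```python
from h import *
W=L('w8');c=np.array([px2w(W,p,.026)[:2] for p in [(138,177),(198,117),(255,182),(199,231)]]);print(c.mean(0),[np.linalg.norm(c[i]-c[i-1]) for i in range(4)])
d=np.array([px2w(W,p,.006)[:2] for p in [(93,191),(254,56),(409,281)]]);print(d,(d[0]+d[2])/2)
print('brooch',px2w(W,(254,249),.108))
```

```text
[0.51188507 0.24373067] [np.float64(0.06336883999816288), np.float64(0.06590406311197541), np.float64(0.06353214220387478), np.float64(0.06123940273778379)]
[[0.43905303 0.30573624]
 [0.60762623 0.26699231]
 [0.55159581 0.02852891]] [0.49532442 0.16713257]
brooch [0.52779686 0.20111728 0.108     ]
```

Call:
apply_moves([
  {"xyz": [-0.006, 0.022, 0], "turn": 0},
  {"xyz": [-0.007, 0.022, 0], "turn": 0},
  {"xyz": [0, 0, -0.02], "turn": 0},
  {"xyz": [0, 0, -0.02], "turn": 0},
  {"xyz": [0, 0, -0.015], "turn": 0},
  {"xyz": [0, 0, -0.01], "turn": 0},
  {"xyz": [0, 0, -0.005], "turn": 0},
  {"xyz": [0, 0, 0], "turn": 0},
  {"xyz": [0, 0, 0], "turn": 0},
  {"xyz": [0, 0, 0], "turn": 0},
])

```text
clock: 15.35
tcp_pos: [0.5133, 0.2451, 0.2068]
orientation: [-2.955, -1.067, -0.003]
contact_force: [0.2, 0.1, -0.4]
grip_width: 0.0291
```

Call:
apply_moves([
  {"xyz": [0, 0, -0.003], "turn": 0},
  {"xyz": [0, 0, -0.001], "turn": 0},
  {"xyz": [0, 0, 0], "turn": 0},
  {"xyz": [0, 0, 0], "turn": 0},
])

```text
clock: 15.68
tcp_pos: [0.513, 0.2452, 0.2024]
orientation: [-2.954, -1.068, -0.002]
contact_force: [0.5, -0.2, 1.7]
grip_width: 0.0291
```

Call:
apply_moves([
  {"xyz": [0, 0, 0], "turn": 0},
  {"xyz": [0, 0, 0], "turn": 0},
  {"xyz": [0, 0, 0], "turn": 0},
  {"xyz": [0, 0, 0.02], "turn": 0},
  {"xyz": [0, 0, 0.03], "turn": 0},
  {"xyz": [0, 0, 0.03], "turn": 0},
  {"xyz": [0, 0, 0], "turn": 0},
  {"xyz": [0, 0, 0], "turn": 0},
], claw=-0.2)

```text
clock: 16.35
tcp_pos: [0.5133, 0.2455, 0.2837]
orientation: [-2.954, -1.068, -0.006]
contact_force: [0.5, -0.5, -0.4]
grip_width: 0.0512
```

Run:
```python
from h import *
st();a,W=save('wrist','w9')
```

```text
t 16.35 tcp [0.5133 0.2455 0.2837] jaw deg -50.26 z [ 0.003  0.002 -1.   ] grip 0.0512 F [ 0.51 -0.48 -0.41]
```

View pics/w9.png

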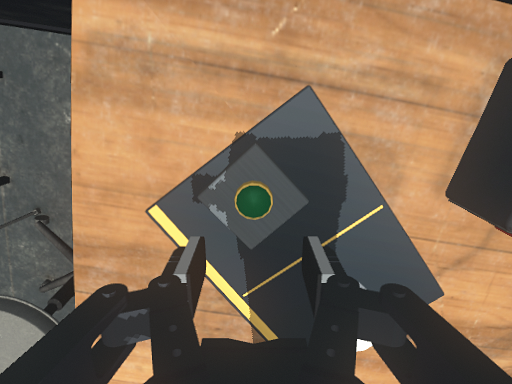

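The brooch lies flat, centred on the steel block: (254,201) against a block centre of about (254,197). Next is the shell; I'll look at it closer for its orientation.

Call:
apply_moves([
  {"xyz": [0, -0.034, 0], "turn": 0},
  {"xyz": [0, -0.034, 0], "turn": 0},
  {"xyz": [0, -0.034, 0], "turn": 0},
  {"xyz": [0, -0.034, 0], "turn": 0},
  {"xyz": [0, -0.034, 0], "turn": 0},
  {"xyz": [0, -0.034, 0], "turn": 0},
  {"xyz": [0, -0.034, 0], "turn": 0},
  {"xyz": [-0.001, -0.034, -0.015], "turn": 0},
  {"xyz": [-0.001, -0.034, -0.015], "turn": 0},
  {"xyz": [0, 0, 0], "turn": 0},
  {"xyz": [0, 0, 0], "turn": 0},
  {"xyz": [0, 0, 0], "turn": 0},
])

```text
clock: 17.4
tcp_pos: [0.5103, -0.0603, 0.251]
orientation: [-2.953, -1.068, 0.003]
contact_force: [-0.1, 0.4, 0.9]
grip_width: 0.0513
```

Run:
```python
from h import *
st();a,W=save('wrist','w10')
cv2.imwrite('pics/w10z.png',cv2.resize(a[130:290,160:360,::-1],None,fx=3.7,fy=3.7,interpolation=cv2.INTER_CUBIC))
```

```text
t 17.4 tcp [ 0.5103 -0.0603  0.251 ] jaw deg -50.25 z [-0.002  0.001 -1.   ] grip 0.0513 F [-0.14  0.44  0.86]
```

View pics/w10z.png

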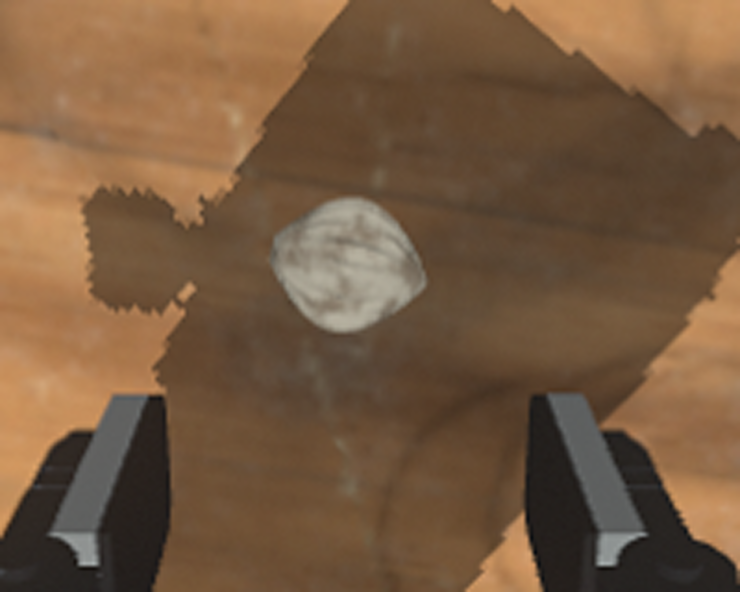

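The shell's long axis runs from (270,258) to (427,280) in the crop, nearly along the present jaw direction. I'll fit it in the world plane to get the grasp angle.

Run:
```python
from h import *
W=L('w10');a=cv2.imread('pics/w10.png')
hsv=cv2.cvtColor(a,cv2.COLOR_BGR2HSV);sub=hsv[175:228,225:282]
k=((sub[:,:,1]<85)&(sub[:,:,2]>90)).astype(np.uint8)
k=cv2.morphologyEx(k,cv2.MORPH_CLOSE,np.ones((5,5)));k=cv2.morphologyEx(k,cv2.MORPH_OPEN,np.ones((3,3)))
n,l,s,c=cv2.connectedComponentsWithStats(k);i=1+np.argmax(s[1:,4]);print(s[i])
v,u=np.nonzero(l==i);P=np.array([px2w(W,(x+225,y+175),.006)[:2] for x,y in zip(u,v)])
print(P.mean(0));w,V=np.linalg.eigh(np.cov(P.T));print(np.sqrt(w),'long axis deg',np.degrees(np.arctan2(V[1,1],V[0,1])))
for d in range(-90,90,10):
    x=P@[np.cos(np.radians(d)),np.sin(np.radians(d))];print(d,round(np.ptp(x)*1e3,1),end='; ')
print(cv2.minAreaRect((P*1000).astype(np.float32)))
```

```text
[   8    8   42   45 1189]
[ 0.50911937 -0.06005493]
[0.00741669 0.00828636] long axis deg 54.28201439851412
-90 32.7; -80 32.1; -70 32.6; -60 32.3; -50 31.4; -40 30.6; -30 29.1; -20 28.0; -10 28.6; 0 30.8; 10 32.9; 20 34.7; 30 35.9; 40 36.1; 50 36.5; 60 36.1; 70 34.8; 80 33.9; ((509.0345764160156, -62.05687713623047), (34.04718780517578, 27.868085861206055), 76.99014282226562)
```

Run:
```python
from h import *
W=L('w10')
pts=[(270,258),(285,235),(320,208),(345,198),(375,200),(400,225),(427,275),(425,288),(375,325),(345,333),(315,322),(280,280)]
Q=[(160+(u+.5)/3.7-.5,130+(v+.5)/3.7-.5) for u,v in pts]
for z in (.003,.007):
    P=np.array([px2w(W,q,z)[:2] for q in Q])
    print(z,cv2.minAreaRect((P*1000).astype(np.float32)), [(d,round(np.ptp(P@[np.cos(np.radians(d)),np.sin(np.radians(d))])*1e3,1)) for d in range(-90,90,10)])
    print((P.max(0)+P.min(0))/2)
```

```text
0.003 ((509.32855224609375, -60.72089385986328), (27.569660186767578, 27.478179931640625), 78.49853515625) [(-90, np.float64(30.1)), (-80, np.float64(31.6)), (-70, np.float64(32.9)), (-60, np.float64(33.2)), (-50, np.float64(32.9)), (-40, np.float64(31.7)), (-30, np.float64(29.6)), (-20, np.float64(27.8)), (-10, np.float64(27.6)), (0, np.float64(28.9)), (10, np.float64(29.8)), (20, np.float64(30.0)), (30, np.float64(30.3)), (40, np.float64(30.1)), (50, np.float64(29.6)), (60, np.float64(28.7)), (70, np.float64(28.3)), (80, np.float64(27.9))]
[ 0.50926698 -0.0610042 ]
0.007 ((510.44366455078125, -59.78644561767578), (27.059326171875, 26.96954345703125), 78.49857330322266) [(-90, np.float64(29.5)), (-80, np.float64(31.0)), (-70, np.float64(32.3)), (-60, np.float64(32.6)), (-50, np.float64(32.3)), (-40, np.float64(31.1)), (-30, np.float64(29.0)), (-20, np.float64(27.3)), (-10, np.float64(27.1)), (0, np.float64(28.4)), (10, np.float64(29.2)), (20, np.float64(29.5)), (30, np.float64(29.7)), (40, np.float64(29.5)), (50, np.float64(29.1)), (60, np.float64(28.2)), (70, np.float64(27.8)), (80, np.float64(27.4))]
[ 0.51038325 -0.06006448]
```

The long axis is at about −60° in world, so I'll grasp across it with the jaw at about 30°, a turn of +80°.

Call:
apply_moves([
  {"xyz": [0, 0, 0], "turn": 0.117},
  {"xyz": [0, 0, 0], "turn": 0.117},
  {"xyz": [0, 0, 0], "turn": 0.117},
  {"xyz": [0, 0, 0], "turn": 0.117},
  {"xyz": [0, 0, 0], "turn": 0.117},
  {"xyz": [0, 0, 0], "turn": 0.117},
  {"xyz": [0, 0, 0], "turn": 0.117},
  {"xyz": [0, 0, 0], "turn": 0.117},
  {"xyz": [0, 0, 0], "turn": 0.117},
  {"xyz": [0, 0, 0], "turn": 0.117},
  {"xyz": [0, 0, 0], "turn": 0.117},
  {"xyz": [0, 0, 0], "turn": 0.117},
])

```text
clock: 18.45
tcp_pos: [0.511, -0.0589, 0.2523]
orientation: [1.554, 2.73, 0.001]
contact_force: [-0.0, 0.4, 0.8]
grip_width: 0.0515
```

Call:
apply_moves([
  {"xyz": [0, 0, -0.03], "turn": 0},
  {"xyz": [0, 0, -0.02], "turn": 0},
  {"xyz": [0, 0, 0], "turn": 0},
  {"xyz": [0, 0, 0], "turn": 0},
  {"xyz": [0, 0, 0], "turn": 0},
])

```text
clock: 18.87
tcp_pos: [0.5114, -0.0597, 0.2029]
orientation: [1.563, 2.724, 0.001]
contact_force: [0.1, -0.1, -0.3]
grip_width: 0.051
```

Run:
```python
from h import *
print(st()['joints']);a,W=save('wrist','w11')
```

```text
t 18.87 tcp [ 0.5114 -0.0597  0.2029] jaw deg 30.29 z [ 0.001  0.    -1.   ] grip 0.051 F [ 0.06 -0.14 -0.32]
[ 0.39124843  0.55879583 -0.49364769  2.05603656  0.44127097  0.62799635
  0.12720894]
```

View pics/w11.png

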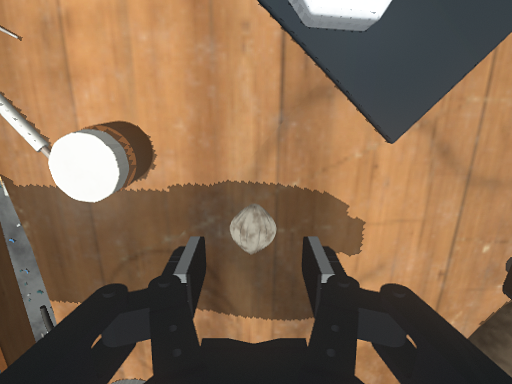

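The shell (253,228) now has its narrow side facing the jaws, centred between them. Descending to grasp it.

Call:
apply_moves([
  {"xyz": [0, -0.001, -0.015], "turn": 0},
  {"xyz": [0, 0, -0.01], "turn": 0},
  {"xyz": [0, 0, 0], "turn": 0},
  {"xyz": [0, 0, 0], "turn": 0},
  {"xyz": [0, 0, 0], "turn": 0},
])

```text
clock: 19.33
tcp_pos: [0.511, -0.0617, 0.1775]
orientation: [1.566, 2.723, 0.001]
contact_force: [0.0, -0.3, 0.3]
grip_width: 0.0513
```

Call:
apply_moves([
  {"xyz": [0, 0, 0], "turn": 0},
  {"xyz": [0, 0, 0], "turn": 0},
  {"xyz": [0, 0, 0], "turn": 0},
  {"xyz": [0, 0, 0], "turn": 0},
  {"xyz": [0, 0, 0], "turn": 0},
  {"xyz": [0, 0, 0], "turn": 0},
], claw=0.6)

```text
clock: 19.83
tcp_pos: [0.511, -0.0618, 0.1777]
orientation: [1.566, 2.723, 0.0]
contact_force: [-0.6, -0.2, 4.9]
grip_width: 0.0262
```

Call:
apply_moves([
  {"xyz": [0, 0, 0.02], "turn": 0},
  {"xyz": [0, 0, 0.03], "turn": 0},
  {"xyz": [0, 0, 0.03], "turn": 0},
  {"xyz": [0, 0.03, 0], "turn": 0},
  {"xyz": [0, 0.03, 0], "turn": 0},
  {"xyz": [0, 0.03, 0], "turn": 0},
  {"xyz": [0, 0.03, 0], "turn": 0},
  {"xyz": [0, 0.02, 0], "turn": 0},
  {"xyz": [0, 0, 0], "turn": 0},
  {"xyz": [0, 0, 0], "turn": 0},
  {"xyz": [0, 0, 0], "turn": 0},
])

```text
clock: 20.75
tcp_pos: [0.5107, 0.0774, 0.2569]
orientation: [1.567, 2.723, -0.001]
contact_force: [0.6, -0.7, -0.7]
grip_width: 0.0255
```

Run:
```python
from h import *
st();a,W=save('wrist','w12')
```

```text
t 20.75 tcp [0.5107 0.0774 0.2569] jaw deg 30.16 z [-0.    -0.001 -1.   ] grip 0.0255 F [ 0.57 -0.71 -0.73]
```

View pics/w12.png

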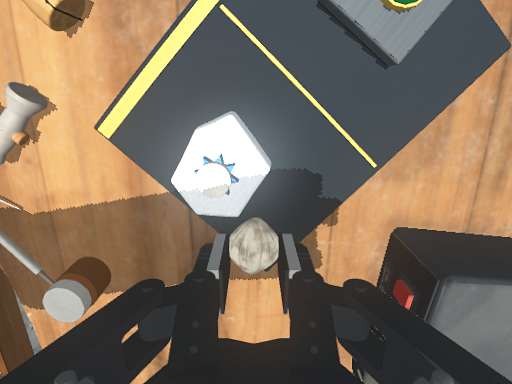

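The shell is held at (254,246). Now I'll place it at the board centre.

Call:
apply_moves([
  {"xyz": [-0.005, 0.03, 0], "turn": 0},
  {"xyz": [-0.005, 0.03, 0], "turn": 0},
  {"xyz": [-0.005, 0.03, 0], "turn": 0},
  {"xyz": [0, 0, -0.025], "turn": 0},
  {"xyz": [0, 0, -0.025], "turn": 0},
  {"xyz": [0, 0, -0.015], "turn": 0},
  {"xyz": [0, 0, 0], "turn": 0},
  {"xyz": [0, 0, 0], "turn": 0},
  {"xyz": [0, 0, 0], "turn": 0},
])

```text
clock: 21.55
tcp_pos: [0.4964, 0.1676, 0.1927]
orientation: [1.568, 2.722, 0.001]
contact_force: [0.0, -0.4, -0.5]
grip_width: 0.0254
```

Call:
apply_moves([
  {"xyz": [0, 0, -0.005], "turn": 0},
  {"xyz": [0, 0, -0.003], "turn": 0},
  {"xyz": [0, 0, 0], "turn": 0},
  {"xyz": [0, 0, 0], "turn": 0},
  {"xyz": [0, 0, 0], "turn": 0},
])

```text
clock: 21.97
tcp_pos: [0.4958, 0.1682, 0.1842]
orientation: [1.566, 2.723, 0.0]
contact_force: [0.5, -0.1, -0.3]
grip_width: 0.0256
```

Call:
apply_moves([
  {"xyz": [0, 0, -0.001], "turn": 0},
  {"xyz": [0, 0, 0], "turn": 0},
  {"xyz": [0, 0, 0], "turn": 0},
])

```text
clock: 22.22
tcp_pos: [0.4959, 0.1683, 0.1837]
orientation: [1.566, 2.723, 0.0]
contact_force: [-1.0, -0.4, 6.6]
grip_width: 0.0258
```

Call:
apply_moves([
  {"xyz": [0, 0, 0], "turn": 0},
  {"xyz": [0, 0, 0], "turn": 0},
  {"xyz": [0, 0, 0], "turn": 0},
  {"xyz": [0, 0, 0.02], "turn": 0},
  {"xyz": [0, 0, 0.03], "turn": 0},
  {"xyz": [0, 0, 0.04], "turn": 0},
  {"xyz": [0, 0, 0.02], "turn": 0},
  {"xyz": [0, 0, 0], "turn": 0},
  {"xyz": [0, 0, 0], "turn": 0},
], claw=0)

```text
clock: 22.97
tcp_pos: [0.4961, 0.1682, 0.2939]
orientation: [1.566, 2.721, 0.003]
contact_force: [-0.3, 0.4, -0.6]
grip_width: 0.0426
```

Run:
```python
from h import *
st();a,W=save('wrist','w13')
```

```text
t 22.97 tcp [0.4961 0.1682 0.2939] jaw deg 30.17 z [ 0.003  0.001 -1.   ] grip 0.0426 F [-0.31  0.36 -0.6 ]
```

View pics/w13.png

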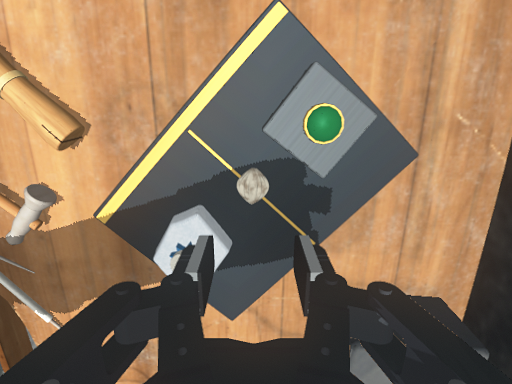

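The shell sits on the brass line at (253,185), between the blocks. Next is the jar.

Call:
apply_moves([
  {"xyz": [-0.006, -0.028, 0], "turn": 0.1},
  {"xyz": [-0.006, -0.028, 0], "turn": 0.1},
  {"xyz": [-0.008, -0.028, 0], "turn": 0.1},
  {"xyz": [-0.008, -0.028, 0], "turn": 0.1},
  {"xyz": [-0.01, -0.028, 0], "turn": 0.1},
  {"xyz": [-0.01, -0.028, 0], "turn": 0.1},
  {"xyz": [-0.012, -0.028, 0], "turn": 0.1},
  {"xyz": [-0.012, -0.03, 0], "turn": 0.108},
  {"xyz": [0, 0, 0], "turn": 0},
  {"xyz": [0, 0, 0], "turn": 0},
  {"xyz": [0, 0, 0], "turn": 0},
], claw=-0.4)

```text
clock: 23.93
tcp_pos: [0.4235, -0.0577, 0.2921]
orientation: [-0.372, -3.118, -0.001]
contact_force: [0.1, 0.1, 0.1]
grip_width: 0.0596
```

Run:
```python
from h import *
print(st()['joints']);a,W=save('wrist','w14')
```

```text
t 23.93 tcp [ 0.4235 -0.0577  0.2921] jaw deg 76.39 z [-0.001  0.001 -1.   ] grip 0.0596 F [0.07 0.06 0.09]
[ 0.68599872  0.33391065 -0.79741271  2.18552269  0.34913163  0.75064384
  0.98977637]
```

View pics/w14.png

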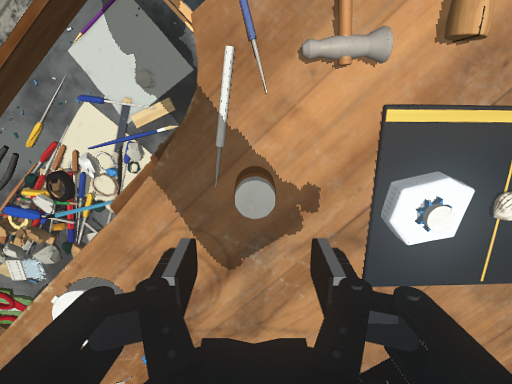

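The jar's cap is at (256,198). The tweezer tip at (215,185) lies where the left finger would land, so I'll turn the jaw about 40° to clear it and check the jar position.

Run:
```python
from h import *
W=L('w14');print('cap',px2w(W,(256,198),.046),'tweezer tip',px2w(W,(215,185),.002))
```

```text
cap [ 0.41857496 -0.05492641  0.046     ] tweezer tip [ 0.41253432 -0.09148974  0.002     ]
```

Call:
apply_moves([
  {"xyz": [0, 0, 0], "turn": 0.1},
  {"xyz": [0, 0, 0], "turn": 0.1},
  {"xyz": [0, 0, 0], "turn": 0.1},
  {"xyz": [0, 0, 0], "turn": 0.1},
  {"xyz": [0, 0, 0], "turn": 0.1},
  {"xyz": [0, 0, 0], "turn": 0.1},
  {"xyz": [0, 0, 0], "turn": 0.1},
  {"xyz": [0, 0, 0], "turn": 0},
  {"xyz": [0, 0, 0], "turn": 0},
], claw=-0.25)

```text
clock: 24.73
tcp_pos: [0.424, -0.0567, 0.2928]
orientation: [-0.721, 3.058, 0.002]
contact_force: [-0.0, 0.9, -0.6]
grip_width: 0.0532
```

Run:
```python
from h import *
print(st()['joints']);a,W=save('wrist','w15')
p=w2px(W,[[.4235,-.0577,.046]]);print(p)
```

```text
t 24.73 tcp [ 0.424  -0.0567  0.2928] jaw deg 116.53 z [-0.     0.001 -1.   ] grip 0.0532 F [-0.04  0.89 -0.56]
[ 0.80982459  0.38209072 -0.95459671  2.1782452   0.44302775  0.78588119
  1.6012391 ]
[[251.91733742 202.83652575]]
```

View pics/w15.png

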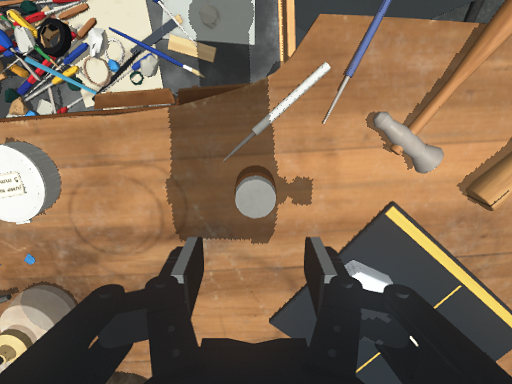

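The tweezers (tip at 224,160) are now clear of the jaw line. The cap is at (256,198).

Run:
```python
from h import *
W=L('w15');print('cap',px2w(W,(256,198),.046))
for x in [(.4215,-.057)]:
  for n in ('w14','w15','top0','side0'): print(n,w2px(L(n),[[*x,.046]]))
```

```text
cap [ 0.41856161 -0.05665724  0.046     ]
w14 [[254.26100912 202.09321535]]
w15 [[253.88796458 201.0357727 ]]
top0 [[286.39883932 237.78412446]]
side0 [[203.07828665 223.9759182 ]]
```

Call:
apply_moves([
  {"xyz": [-0.002, 0, -0.03], "turn": 0},
  {"xyz": [0, 0, -0.025], "turn": 0},
  {"xyz": [0, 0, -0.005], "turn": 0},
  {"xyz": [0, 0, 0], "turn": 0},
  {"xyz": [0, 0, 0], "turn": 0},
  {"xyz": [0, 0, 0], "turn": 0},
])

```text
clock: 25.28
tcp_pos: [0.4224, -0.0575, 0.2341]
orientation: [-0.722, 3.056, -0.001]
contact_force: [-0.1, 0.4, 0.7]
grip_width: 0.0537
```

Run:
```python
from h import *
st();a,W=save('wrist','w16');a,W=save('side','s16')
cv2.imwrite('pics/s16z.png',cv2.resize(a[190:260,165:250,::-1],None,fx=8,fy=8,interpolation=cv2.INTER_CUBIC))
```

```text
t 25.28 tcp [ 0.4224 -0.0575  0.2341] jaw deg 116.58 z [ 0.002 -0.    -1.   ] grip 0.0537 F [-0.09  0.4   0.69]
```

View pics/w16.png

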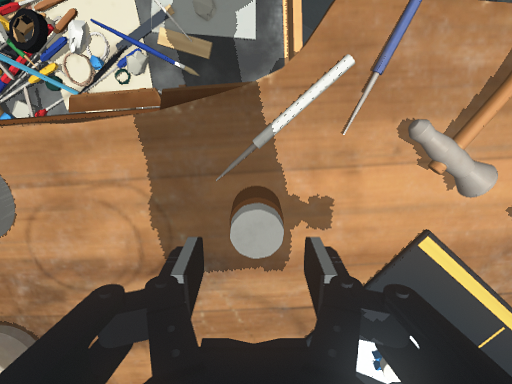

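View pics/s16z.png

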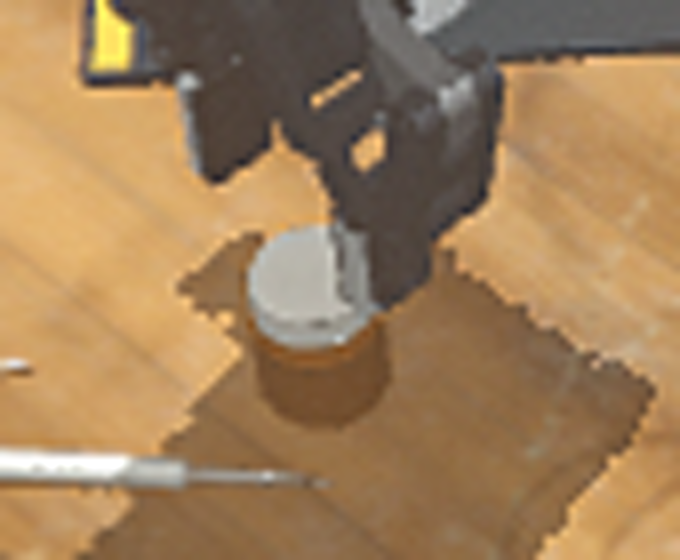

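The jar is centred between the fingers (cap at 257,231), and the tweezers lie outside their path. Descending now.

Call:
apply_moves([
  {"xyz": [-0.001, 0, -0.02], "turn": 0},
  {"xyz": [0, 0, -0.02], "turn": 0},
  {"xyz": [0, 0, -0.015], "turn": 0},
  {"xyz": [0, 0, 0], "turn": 0},
  {"xyz": [0, 0, 0], "turn": 0},
  {"xyz": [0, 0, 0], "turn": 0},
])

```text
clock: 25.88
tcp_pos: [0.4213, -0.0578, 0.179]
orientation: [-0.722, 3.056, -0.001]
contact_force: [-0.2, -0.5, 0.1]
grip_width: 0.0532
```

Call:
apply_moves([
  {"xyz": [0, 0, 0], "turn": 0},
  {"xyz": [0, 0, 0], "turn": 0},
  {"xyz": [0, 0, 0], "turn": 0},
  {"xyz": [0, 0, 0], "turn": 0},
  {"xyz": [0, 0, 0], "turn": 0},
  {"xyz": [0, 0, 0], "turn": 0},
], claw=0.5, squeeze=30)

```text
clock: 26.38
tcp_pos: [0.4212, -0.0579, 0.1791]
orientation: [-0.722, 3.056, -0.002]
contact_force: [-0.2, -0.4, 7.7]
grip_width: 0.0344
```

Call:
apply_moves([
  {"xyz": [0, 0, 0.02], "turn": 0},
  {"xyz": [0, 0, 0.03], "turn": 0},
  {"xyz": [0, 0, 0.03], "turn": 0},
  {"xyz": [0.016, 0.026, 0.015], "turn": -0.1},
  {"xyz": [0.016, 0.026, 0.015], "turn": -0.1},
  {"xyz": [0.016, 0.026, 0], "turn": -0.1},
  {"xyz": [0.016, 0.026, 0], "turn": -0.1},
  {"xyz": [0.016, 0.026, 0], "turn": -0.1},
  {"xyz": [0.016, 0.026, 0], "turn": -0.1},
  {"xyz": [0.016, 0.026, 0], "turn": -0.1},
  {"xyz": [0.016, 0.026, 0], "turn": 0},
  {"xyz": [0, 0, 0], "turn": 0},
])

```text
clock: 27.38
tcp_pos: [0.5504, 0.1562, 0.2897]
orientation: [0.361, 3.117, 0.01]
contact_force: [0.6, 1.3, -0.5]
grip_width: 0.0337
```

Call:
apply_moves([
  {"xyz": [0, 0, 0], "turn": 0},
  {"xyz": [0, 0, 0], "turn": 0},
  {"xyz": [0, 0, 0], "turn": 0},
])

```text
clock: 27.63
tcp_pos: [0.5483, 0.1488, 0.2879]
orientation: [-0.371, -3.119, 0.002]
contact_force: [-0.1, -0.5, -0.4]
grip_width: 0.0346
```

Run:
```python
from h import *
st();a,W=save('wrist','w17')
```

```text
t 27.63 tcp [0.5483 0.1488 0.2879] jaw deg 76.42 z [-0.001 -0.001 -1.   ] grip 0.0346 F [-0.11 -0.49 -0.39]
```

View pics/w17.png

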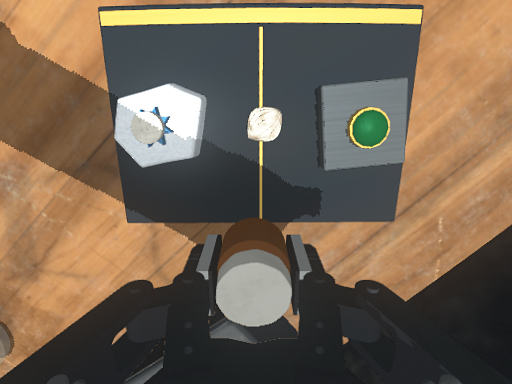

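The view shows the jar held upright behind the board line. The shell is on the line, with the brooch at (370,127) and the disc and star at (150,125). Lowering the jar.

Call:
apply_moves([
  {"xyz": [0.006, 0.004, -0.02], "turn": 0},
  {"xyz": [0, 0, -0.03], "turn": 0},
  {"xyz": [0, 0, -0.025], "turn": 0},
  {"xyz": [0, 0, -0.015], "turn": 0},
  {"xyz": [0, 0, -0.005], "turn": 0},
  {"xyz": [0, 0, 0], "turn": 0},
  {"xyz": [0, 0, 0], "turn": 0},
  {"xyz": [0, 0, 0], "turn": 0},
])

```text
clock: 28.35
tcp_pos: [0.5554, 0.1544, 0.1944]
orientation: [0.37, 3.118, 0.002]
contact_force: [0.5, -0.1, -0.2]
grip_width: 0.0345
```

Call:
apply_moves([
  {"xyz": [0, -0.001, -0.005], "turn": 0},
  {"xyz": [0, 0, -0.003], "turn": 0},
  {"xyz": [0, 0, 0], "turn": 0},
  {"xyz": [0, 0, 0], "turn": 0},
  {"xyz": [0, 0, 0], "turn": 0},
])

```text
clock: 28.77
tcp_pos: [0.555, 0.1531, 0.1852]
orientation: [0.37, 3.119, 0.0]
contact_force: [1.1, -0.5, 1.2]
grip_width: 0.0342
```

Down at the expected height with slight contact, so I'll release and retreat.

Call:
apply_moves([
  {"xyz": [0, 0, 0], "turn": 0},
  {"xyz": [0, 0, 0], "turn": 0},
  {"xyz": [0, 0, 0], "turn": 0},
  {"xyz": [0, 0, 0], "turn": 0},
  {"xyz": [0, 0, 0.02], "turn": 0},
  {"xyz": [0, 0, 0.03], "turn": 0},
  {"xyz": [0, 0, 0.03], "turn": 0},
  {"xyz": [0, 0, 0.035], "turn": 0},
  {"xyz": [0.02, -0.02, 0], "turn": 0},
  {"xyz": [0.02, -0.03, 0], "turn": 0},
  {"xyz": [0.02, -0.03, 0], "turn": 0},
  {"xyz": [0, 0, 0], "turn": 0},
], claw=-0.15)

```text
clock: 29.77
tcp_pos: [0.6184, 0.0648, 0.2996]
orientation: [0.386, 3.115, -0.007]
contact_force: [1.3, -1.2, -1.3]
grip_width: 0.0491
```

Call:
apply_moves([
  {"xyz": [0.01, -0.035, 0], "turn": 0},
  {"xyz": [0.01, -0.035, 0], "turn": 0},
  {"xyz": [0, -0.035, 0], "turn": 0},
  {"xyz": [0, 0, 0], "turn": 0},
  {"xyz": [0, 0, 0], "turn": 0},
  {"xyz": [0, 0, 0], "turn": 0},
])

```text
clock: 30.27
tcp_pos: [0.6345, -0.0315, 0.2998]
orientation: [-0.37, -3.119, -0.001]
contact_force: [0.8, 0.6, 0.6]
grip_width: 0.0492
```

Run:
```python
from h import *
st();w,_=save('wrist','w18');t,_=save('top','t18');s,_=save('side','s18')
cv2.imwrite('pics/t18z.png',cv2.resize(t[145:260,120:260,::-1],None,fx=5.5,fy=5.0,interpolation=cv2.INTER_CUBIC))
cv2.imwrite('pics/s18z.png',cv2.resize(s[110:210,165:265,::-1],None,fx=6,fy=6,interpolation=cv2.INTER_CUBIC))
```

```text
t 30.27 tcp [ 0.6345 -0.0315  0.2998] jaw deg 76.47 z [-0.     0.001 -1.   ] grip 0.0492 F [0.8  0.64 0.58]
```

View pics/t18z.png

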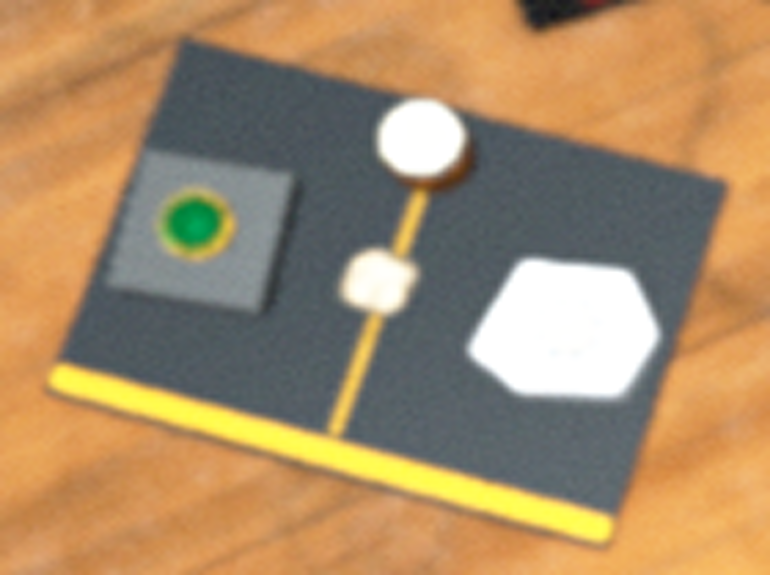

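View pics/s18z.png

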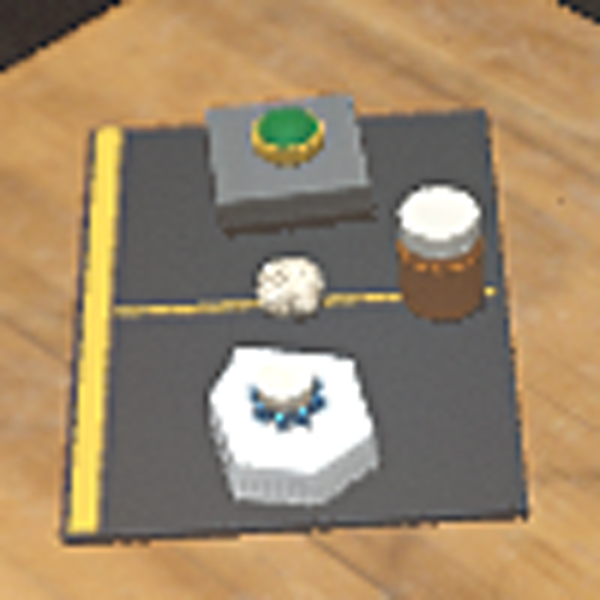

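View pics/w18.png

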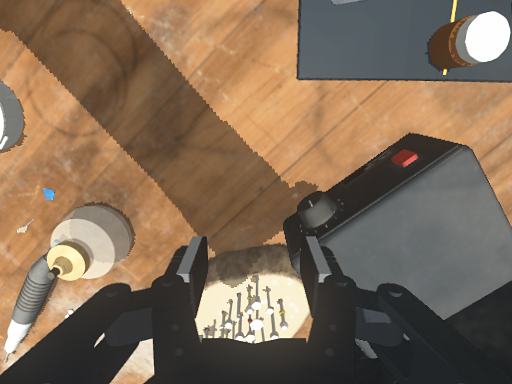

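View pics/t18.png

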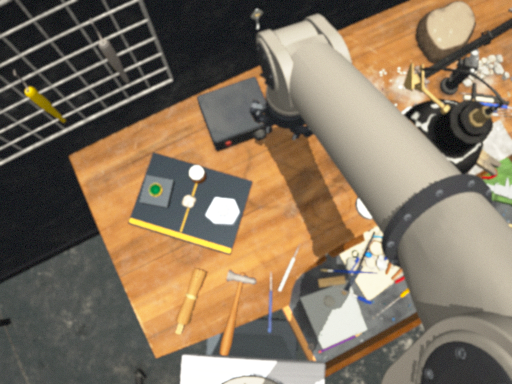

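The final views show every piece in place, with a clear gap between jar and shell. I'll measure the offsets before handing in.

Run:
```python
from h import *
T=L('t18');S=L('s18');W=L('w17')
A=lambda u,v:(120+(u+.5)/5.5-.5,145+(v+.5)/5-.5)
D=lambda u,v:(165+(u+.5)/6-.5,110+(v+.5)/6-.5)
o=np.array([.4957,.1668]);c,s=np.cos(-.235),np.sin(-.235);Rb=np.array([[c,s],[-s,c]])
def p(n,X): print(n,X[:2].round(4),'board',(Rb@(X[:2]-o)).round(4))
p('jar T',px2w(T,A(422,139),.052));p('jar S',px2w(S,D(439,212),.052))
p('shell T',px2w(T,A(378,281),.014));p('shell S',px2w(S,D(290,284),.014))
p('brooch T',px2w(T,A(197,223),.034));p('brooch S',px2w(S,D(288,133),.034))
p('disc S',px2w(S,D(286,378),.043))
# star in side: lateral tips (252,..),(325,..), front tip (287,427)
P=px2w(S,D(287,427),.026);print('star front tip',P)
p('disc w17',px2w(W,(147,127),.043))
a=cv2.imread('pics/w17.png');cv2.imwrite('pics/w17z.png',cv2.resize(a[75:175,105:215],None,fx=6,fy=6,interpolation=cv2.INTER_CUBIC))
# predicted overlay star centre from earlier estimates
print('proj star c & disc c at (.4754,.0875):',w2px(W,[[.4754,.0878,.034],[.4754,.0878,.043]]))
```

```text
jar T [0.5556 0.1515] board [ 0.0618 -0.0009]
jar S [0.5565 0.1525] board [0.0625 0.0003]
shell T [0.4964 0.1699] board [-0.0001  0.0031]
shell S [0.4961 0.171 ] board [-0.0006  0.0042]
brooch T [0.5153 0.2445] board [0.001  0.0801]
brooch S [0.5147 0.2439] board [0.0005 0.0794]
disc S [0.476  0.0869] board [-0.0005 -0.0823]
star front tip [0.47284403 0.07786716 0.026     ]
disc w17 [0.473  0.0881] board [-0.0037 -0.0818]
proj star c & disc c at (.4754,.0875): [[151.83225363 129.02279489]
 [147.700212   130.37331609]]
```

View pics/w17z.png

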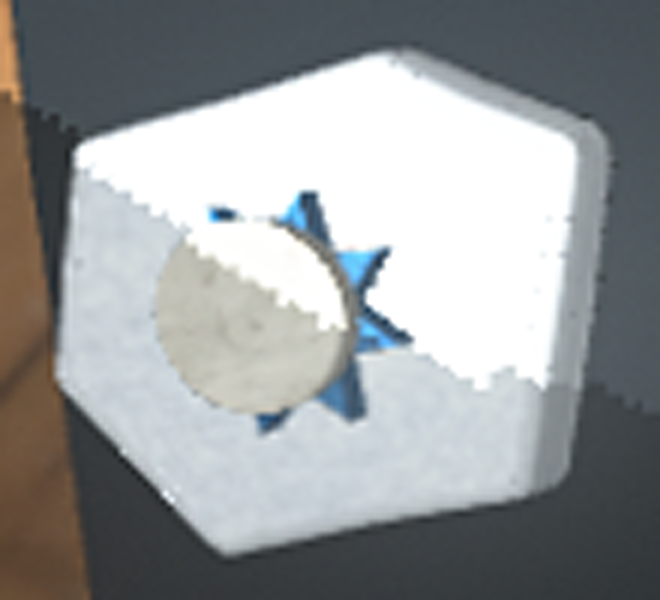

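```bash
python3 -c "
from h import *
st();print(r.hand_in())"
```

```text
t 30.42 tcp [ 0.6345 -0.03    0.3001] jaw deg 76.64 z [ 0.     0.001 -1.   ] grip 0.049 F [ 0.07  0.44 -0.2 ]
the job is handed in; nothing more can be done
None
```

All five pieces are laid out as asked, and I handed the job in at 30.4 s on the clock; no verdict was reported. The spirit lamp and tin were never touched. The last wrist image showed the lamp in place, and the arm hid the tin in the final top view.

| Piece | Last check (top, side and wrist cameras, good to about 2 mm) |
|---|---|
| Star on wax block | Flat, within about 3 mm of the block's middle |
| Disc on star | Flat, about 2 mm off centre; the last wrist view looked more offset, mostly parallax |
| Brooch on steel block | Flat, stone up, about 1 mm off the middle |
| Shell on board | About 3–4 mm off the board's centre, towards the steel block |
| Brown jar | Upright, about 62 mm behind the board's centre and 1 mm off the brass line; gap to the shell about 28 mm, less than a jar's width |

The wrist camera disagreed with the other two cameras by 1–4 mm on the jar before I picked it up, so I used a position in between.

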